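# Fetch the baking things from behind the canisters

## Robot

A 7-joint arm with a two-finger parallel gripper is mounted at the origin on the work surface. World frame = base frame: x ahead of the robot, y to its left, z up, the work surface at z = 0. Lengths are in m, angles in rad, forces in N, time in s.
With the tool pointing down it reaches from about 0.425 to 0.925 m from the base axis. Payload 6.8 kg.
Tool frame: the origin (TCP) lies on the centre line of the jaws, within the pads' length; the fingertips stand 19 mm ahead of it and the grasp point (between the pads) is the TCP; z points along the fingers, y is the line along which they close (so a half turn about z gives the same grasp; the last joint's range is limited). The gripper opens to 85 mm and grips with 20 to 120 N. Pads are 22 mm wide; open, the fingers measure 114 mm over their backs; the gripper's body (76 mm by 85 mm) begins 54 mm behind the grasp point. The pads swing forward as they close: fully open they stand 13 mm farther back than shut.
Start: joints at [1.088, 0.477, 0.022, 1.555, -0.011, 1.109, -0.083], TCP at [0.247, -0.628, 0.213] pointing down, gripper open.
Joint ranges: [-2.96, 2.96], [-0.34, 2.1], [-1.41, 1.46], [0.24, 2.44], [-1.37, 4.51], [0.17, 1.92], [-2.96, 2.96]. Speed limits (rad/s): [2.39, 2.39, 3.14, 3.14, 3.14, 3.14, 3.14].

## Interface

Orientations are given as a rotation vector (axis times angle).
In Python, from bench import r gives the robot as it stands. The module is installed in compiled form; this text tells all that it offers.
- The arm moves only by the tool arm_command, never from a script. Its argument "rows" is a list of rows, each an object of numbers: "fingers": the opening, from -1 (shut) to 1 (fully open); "x", "y", "z": the shift along the tool's x, y, z in m; "ax", "ay", "az": the turn, a rotation vector about the tool's x, y, z in degrees. In form: [{"fingers": .., "x": .., "y": .., "z": .., "ax": .., "ay": .., "az": ..}, ...]. A call has 1 to 10 rows; each row shifts and turns the commanded pose from where the row before left it, along the tool's axes as they then stand; what a row does not reach is not made up. A row lasts 1/12 s, in which the tool goes at most 41.7 mm and 7.16 degrees, less where a joint would pass 70% of its speed; a pose out of reach is approached as far as the arm can. A call is refused whole if a number of a shift passes 0.0417 or a number of a turn 7.16, either way. A call with a gripper value outside its range is refused whole. The fingers move at their own pace and stop on an object; "grip_force" is the grip in N (left out, the last holds). Time passes only in rows, so rows that do not move let the fingers close. It gives the time, the measured TCP pose, the force, the opening and the grip force at its end, in the units of the state.
- r.get_obs(): the state, without advancing time (a new reading comes with each control period).
- r.grab_frame(name): name is "side" or "top" or "wrist"; returns a dict with "frame" (400x640x3 uint8, red, green, blue), "depth" (400x640 float32, m along the optical axis (not along the pixel's ray), 0 where there is no reading), "K" (3x3 intrinsics, pixels), "world_from_camera" (4x4, takes a point from camera to world coordinates). Camera axes: x right, y down, z forward; pixel columns grow to the right and rows downward; lengths in m; the calibration is good to about 2 mm. A picture is of the moment at which its call begins.
- r.hand_in(): hands the job in; it is judged then, once.
The state is a dict: "clock": time; "joints": joint angles; "qvel": joint speeds; "tau": joint torques, N m; "tcp_pos": TCP position; "orientation": TCP orientation; "contact_force": force on the tool from outside, world axes, zero at the start; "moment": the same for the moment, N m; "grip_width": finger opening in m; "gripper_force": force on a finger pad.
Only numpy, scipy, OpenCV 4.12 (cv2) and the standard library are available. Lean on these libraries where they do the work, as an engineer would, in place of code of your own. Each camera call takes 0.05 s, during which the arm holds its last target. There are 200 camera calls.

## Task

Clear the blue and the orange canister out of the spice caddy onto the slate board, and with both waiting there fetch the tin and the vanilla bottle from behind and stand them in the serving tray in order of use: the tin in the first, yellow-floored compartment, the bottle in the plain one. Then put each canister back on the very place in the caddy where it stood before. Keep all four upright, set them down rather than drop them, and leave the egg bowl, mug and jug alone.

Things in the scene. Friction and masses are not known exactly. Their poses are not given: they have to be found in the camera images.
- blue_canister: Loose storage canister, blue body and lid. Body 58 mm in diameter (lid 59), 130 mm high with the lid; on it a round wooden knob 26 mm in diameter and 32 mm high to lift it by (total height 162 mm). 0.25 to 0.5 kg. It stands on one of the two front places of the caddy, close in front of a lower thing. Origin: centre of its underside; z is its axis, up.
- orange_canister: Loose storage canister, orange body and lid. Body 58 mm in diameter (lid 59), 130 mm high with the lid; on it a round wooden knob 26 mm in diameter and 32 mm high to lift it by (total height 162 mm). 0.25 to 0.5 kg. It stands on one of the two front places of the caddy, close in front of a lower thing. Origin: centre of its underside; z is its axis, up.
- tin: Loose closed baking-powder tin, bare metal with a green lid, a cylinder 46 mm in diameter and 55 mm high, 0.08 to 0.17 kg. It stands on one of the two back places of the caddy, behind a canister. Origin: centre of its underside; z up.
- vanilla: Loose closed vanilla bottle, amber glass with a pale label and black cap: body 38 mm in diameter and 48 mm high, a short neck, cap 32 mm in diameter from 52 to 70 mm height. 0.07 to 0.14 kg. It stands on the other back place of the caddy. Origin: centre of its underside; z up.
- caddy: Fixed dark wooden spice caddy, a shallow tray 160 mm along its x by 210 mm along its y; floor 10 mm and rim (6 mm thick) 18 mm above the table. Four round cork discs mark its places at x = -31 (front, nearer the robot) or +31 mm (back), y = -45 or +45 mm; things start within about 3 mm of these. Origin: centre of its underside.
- board: Fixed dark slate board, 140 mm along its x by 220 mm along its y, 12 mm thick: the side area for the canisters; room for both along its y. To the robot's left or right, the tray on the other side. Origin: centre of its underside.
- tray: Fixed light wooden serving tray, 164 mm along its x by 88 mm along its y, lying at any angle; floor 8 mm, rim and divider (5 mm thick) 16 mm above the table. A divider makes two compartments, each 77 mm along x by 78 mm along y inside: the first, centred at x = +40 mm, has a yellow floor; the second, centred at x = -40 mm, has a plain wood floor. Origin: centre of its underside.
- egg_bowl: Bystander, to be left alone: white bowl 104 mm wide holding three brown eggs, about 70 mm high in all, on the robot's side of the work. Origin: centre of its underside.
- mug: Bystander, to be left alone: green glass mug 76 mm in diameter, 80 mm high, handle at its +y. Origin: centre of its underside.
- jug: Bystander, to be left alone: small white milk jug 68 mm in diameter, 65 mm high, handle at its +y. Origin: centre of its underside.

How it is judged:
By the outcome, as a careful person would: the job done as asked, in the order asked, and still so for the second after the job is handed in, with the robot touching nothing.
It also fails if it takes over 125 s, if anything falls off the work surface, if the arm or the gripper's body presses on something with over 40 N, if the wrist force passes 120 N, or if a joint passes its speed limit or range.

## Working session

There is one attempt and no reset: what is moved stays moved. The work goes in short steps, Python scripts to look and compute and a tool call to move; the robot and the scene stay as the last step left them, time stands still between calls to the robot, and variables do not carry over. Pictures are saved under pics/ and viewed, at most 14 in all, crops included, and the job is handed in when it is done.

Besides the shell and the picture viewer there is one more tool, called after "Emit:" as name(argument=value, ...), one argument or row to a line, values as JSON. arm_command: Moves the arm, as the interface text tells. Its arguments: {"type":"object","properties":{"rows":{"type":"array"},"grip_force":{"type":"number"}},"required":["rows"]}

```bash
mkdir -p pics; python3 - <<'E'
from bench import r
import cv2,numpy as np,pickle
o=r.get_obs();print({k:np.round(v,3).tolist() for k,v in o.items()})
d={}
for n in("top","side"):
    f=r.grab_frame(n);d[n]=f;cv2.imwrite(f"pics/{n}0.png",f["frame"][:,:,::-1]);print(n,f["K"].tolist(),np.round(f["world_from_camera"],3).tolist())
pickle.dump(d,open("f0.pkl","wb"))
E
```

```text
{'clock': 0.0, 'joints': [1.088, 0.478, 0.022, 1.556, -0.011, 1.109, -0.083], 'qvel': [0.001, 0.001, -0.001, -0.0, -0.001, -0.0, -0.001], 'tau': [-0.002, -59.644, 1.608, -28.119, 0.013, 0.009, 0.0], 'tcp_pos': [0.247, -0.628, 0.212], 'orientation': [-3.085, -0.585, 0.001], 'contact_force': [-0.528, -0.132, 0.43], 'moment': [-0.048, 0.03, 0.021], 'gripper_force': 0.0, 'grip_width': 0.085}
top [[386.19597495736986, 0.0, 321.8692450875961], [0.0, 386.19597495736986, 196.02478187922375], [0.0, 0.0, 1.0]] [[-0.002, -0.994, 0.112, 0.454], [-1.0, 0.003, 0.008, -0.019], [-0.009, -0.112, -0.994, 0.91], [0.0, 0.0, 0.0, 1.0]]
side [[374.19582675050964, 0.0, 316.68093023771013], [0.0, 374.19582675050964, 199.47219811745376], [0.0, 0.0, 1.0]] [[0.81, -0.455, 0.371, 0.246], [-0.587, -0.636, 0.501, -0.41], [0.008, -0.623, -0.782, 0.674], [0.0, 0.0, 0.0, 1.0]]
```

View pics/top0.png

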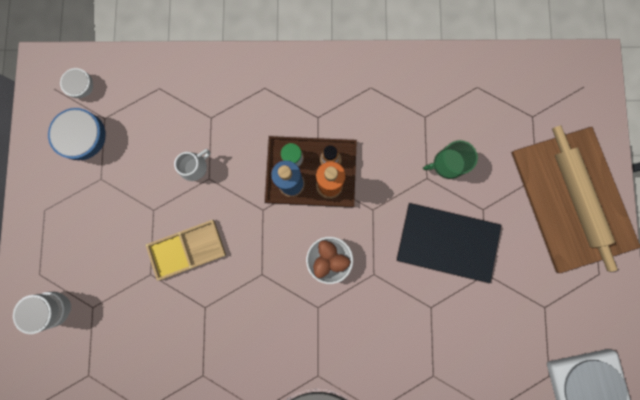

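View pics/side0.png

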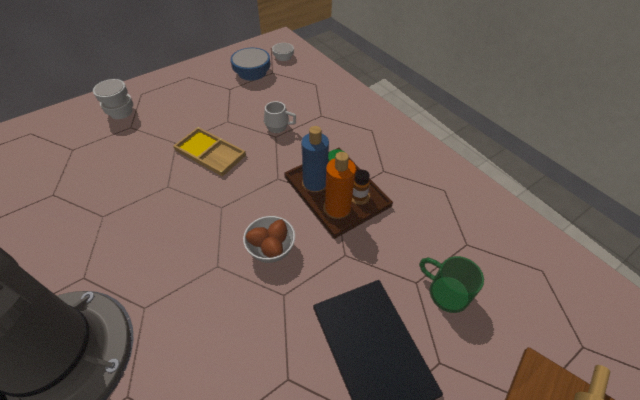

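The top view shows the caddy at (312,170), with blue (286,178) on the left and orange (330,180) on the right. The tin is behind blue (291,153) and the vanilla behind orange (330,153). The board is at (449,242), the tray at (187,250) with its yellow half on the left, the bowl at (329,260), the mug at (455,160) and the jug at (188,165). The side view confirms these.

```bash
cat > h.py <<'E'
import numpy as np,cv2
def cloud(f):
    d=f["depth"];v,u=np.mgrid[:d.shape[0],:d.shape[1]];K=f["K"]
    p=np.stack([(u-K[0,2])/K[0,0]*d,(v-K[1,2])/K[1,1]*d,d],-1)
    T=f["world_from_camera"];w=p@T[:3,:3].T+T[:3,3];w[d==0]=np.nan
    return w
def atz(f,u,v,z):
    K=f["K"];T=f["world_from_camera"]
    r=T[:3,:3]@np.array([(u-K[0,2])/K[0,0],(v-K[1,2])/K[1,1],1.]);return T[:3,3]+r*(z-T[2,3])/r[2]
def circ(P):  # min enclosing circle of xy points
    (x,y),rad=cv2.minEnclosingCircle(P[:,:2].astype(np.float32)*1000);return np.round([x,y,rad],1)
def sel(w,xr,yr,zr):
    m=(w[...,0]>xr[0])&(w[...,0]<xr[1])&(w[...,1]>yr[0])&(w[...,1]<yr[1])&(w[...,2]>zr[0])&(w[...,2]<zr[1]);return m
def rect(f,m,z):
    n,l,s,c=cv2.connectedComponentsWithStats(m.astype(np.uint8));k=1+np.argmax(s[1:,4])
    cs,_=cv2.findContours((l==k).astype(np.uint8),cv2.RETR_EXTERNAL,cv2.CHAIN_APPROX_NONE)
    P=np.array([atz(f,a[0][0],a[0][1],z)[:2] for a in max(cs,key=len)])*1000
    return np.round(cv2.minAreaRect(P.astype(np.float32))[0],1),np.round(cv2.minAreaRect(P.astype(np.float32))[1:][0],1),round(cv2.minAreaRect(P.astype(np.float32))[2],1)
E
python3 - <<'E'
import pickle;from h import *
d=pickle.load(open("f0.pkl","rb"))
for n in("top","side"):
    f=d[n];w=cloud(f);print(n,"table z",np.nanmedian(w[240:300,240:290,2]))
    rgb=f["frame"].astype(int);hsv=cv2.cvtColor(f["frame"],cv2.COLOR_RGB2HSV)
    X=(.4,.68)
    for nm,yr in(("blue",(.02,.1)),("orange",(-.1,.0))):
        m=sel(w,X,(yr[0]-.02,yr[1]+.02),(.160,.185));
        m=sel(w,X,yr,(.160,.185))
        print(nm,"knob",m.sum(),circ(w[m]),np.median(w[m],0).round(3),"lid",circ(w[sel(w,X,yr,(.132,.148))]))
    for nm,yr,zr in(("tin",(.0,.1),(.058,.075)),("van",(-.1,.0),(.072,.09))):
        m=sel(w,(.515,.68),yr,zr); 
        if nm=="tin": m&=(hsv[...,0]>45)&(hsv[...,0]<85)&(hsv[...,1]>100)
        else: m&=hsv[...,2]<60
        print(nm,m.sum(),w[m][:,:2].min(0).round(4),w[m][:,:2].max(0).round(4),circ(w[m]),np.median(w[m],0).round(3))
    for nm,xr,yr,zr in(("bowl",(.25,.45),(-.1,.06),(.02,.1)),("jug",(.45,.65),(.2,.4),(.03,.1)),("mug",(.45,.68),(-.45,-.2),(.02,.1))):
        P=w[sel(w,xr,yr,zr)];print(nm,P.min(0).round(3),P.max(0).round(3))
    yy=sel(w,(.25,.5),(.2,.5),(-.01,.03));wood=yy&(hsv[...,1]>90)&(hsv[...,2]>70)
    print("tray",rect(f,wood,.016)); yel=yy&(hsv[...,1]>190)&(hsv[...,2]>120);print("yellow",rect(f,yel,.008))
    dark=(hsv[...,2]<60)
    print("board",rect(f,dark&sel(w,(.2,.5),(-.55,-.15),(0,.03)),.012))
    m=sel(w,(.42,.68),(-.13,.16),(.0125,.024));print("caddyrim",cv2.minAreaRect((w[m][:,:2]*1000).astype(np.float32)))
    m=sel(w,(.4,.68),(-.15,.2),(.004,.2))&(hsv[...,2]<90);
E
```

```text
top table z -0.0013557227417294593
blue knob 138 [584.7  61.9  12.7] [0.584 0.061 0.17 ] lid [584.8  62.1  29.4]
orange knob 140 [582.1 -29.   12.7] [ 0.582 -0.028  0.17 ] lid [582.3 -28.7  29.2]
tin 291 [0.6258 0.0369] [0.667  0.0798] [645.8  59.1  22.7] [0.647 0.057 0.064]
van 153 [ 0.629 -0.043] [ 0.6585 -0.0145] [644.4 -29.   15.5] [ 0.644 -0.03   0.078]
bowl [ 0.359 -0.076  0.02 ] [0.449 0.024 0.058]
jug [0.591 0.255 0.03 ] [0.65  0.322 0.068]
mug [ 0.595 -0.351  0.02 ] [ 0.671 -0.241  0.082]
tray (array([431.6, 303. ]), array([ 84.8, 162.7]), 20.6)Traceback (most recent call last):
  File "<stdin>", line 19, in <module>
  File "h.py", line 15, in rect
    n,l,s,c=cv2.connectedComponentsWithStats(m.astype(np.uint8));k=1+np.argmax(s[1:,4])
                                                                     ~~~~~~~~~^^^^^^^^^
    return _wrapfunc(a, 'argmax', axis=axis, out=out, **kwds)
    return bound(*args, **kwds)
ValueError: attempt to get argmax of an empty sequence
```

```bash
python3 - <<'E'
import pickle;from h import *
d=pickle.load(open("f0.pkl","rb"))
f=d["top"];w=cloud(f);hsv=cv2.cvtColor(f["frame"],cv2.COLOR_RGB2HSV)
print(hsv[258,168],hsv[242,205],hsv[240,450],hsv[230,150])
h,s,v=[hsv[...,i].astype(int) for i in range(3)]
y=sel(w,(.25,.55),(.2,.5),(-.02,.04))&(abs(h-hsv[258,168][0])<5)&(s>170);print("yellow",y.sum(),rect(f,y,.008))
print("board",rect(f,(v<60)&sel(w,(.25,.55),(-.55,-.15),(-.02,.04)),.012))
m=sel(w,(.42,.74),(-.13,.16),(.0125,.024));print("caddyrim",cv2.minAreaRect((w[m][:,:2]*1000).astype(np.float32)))
P=w[sel(w,(.25,.525),(-.1,.06),(.015,.1))];print("bowl",P.min(0).round(3),P.max(0).round(3))
for nm,u,vv in(("floor board",450,240),("yel",168,258),("plain",205,242)):print(nm,w[vv,u].round(4))
f=d["side"];w=cloud(f)
for nm,yr in(("blue",(.02,.1)),("orange",(-.1,.0))):
    P=w[sel(w,(.5,.7),yr,(.160,.185))];print(nm,circ(P) if len(P) else 0)
E
```

```text
[ 24 151 216] [ 18  95 196] [108  50  51] [  7  40 171]Traceback (most recent call last):
  File "<stdin>", line 6, in <module>
  File "h.py", line 15, in rect
    n,l,s,c=cv2.connectedComponentsWithStats(m.astype(np.uint8));k=1+np.argmax(s[1:,4])
                                                                     ~~~~~~~~~^^^^^^^^^
    return _wrapfunc(a, 'argmax', axis=axis, out=out, **kwds)
    return bound(*args, **kwds)
ValueError: attempt to get argmax of an empty sequence
```

```bash
python3 - <<'E'
import pickle;from h import *
d=pickle.load(open("f0.pkl","rb"))
f=d["top"];w=cloud(f);hsv=cv2.cvtColor(f["frame"],cv2.COLOR_RGB2HSV)
h,s,v=[hsv[...,i].astype(int) for i in range(3)]
y=sel(w,(.25,.55),(.2,.5),(-.02,.04))&(abs(h-24)<5)&(s>130)&(v>180);print("yellow",y.sum(),rect(f,y,.008))
print("board",rect(f,(v<75)&sel(w,(.25,.57),(-.55,-.15),(-.02,.04)),.012))
m=sel(w,(.42,.74),(-.13,.16),(.0125,.024));print("caddyrim",cv2.minAreaRect((w[m][:,:2]*1000).astype(np.float32)))
P=w[sel(w,(.25,.525),(-.1,.06),(.015,.1))];print("bowl",P.min(0).round(3),P.max(0).round(3))
for nm,u,vv in(("floor board",450,240),("yel",168,258),("plain",205,242)):print(nm,w[vv,u].round(4))
f=d["side"];w=cloud(f)
for nm,yr in(("blue",(.02,.1)),("orange",(-.1,.0))):
    P=w[sel(w,(.5,.7),yr,(.160,.185))];print(nm,circ(P) if len(P) else 0)
from scipy.spatial.transform import Rotation as R
print(R.from_rotvec([-3.085,-.585,.001]).as_matrix().round(3))
E
```

```text
yellow 884 (array([417.6, 341.4]), array([72.9, 65.6]), 20.4)
board (array([ 447.4, -303.6]), array([217.8, 136.5]), 76.3)
caddyrim ((558.0807495117188, 18.980575561523438), (210.22314453125, 272.9774169921875), 87.19976043701172)
bowl [ 0.359 -0.076  0.015] [0.46  0.024 0.058]
floor board [ 0.4522 -0.3063  0.0113]
yel [0.4124 0.3444 0.0108]
plain [0.4488 0.2609 0.0074]
blue [587.2  61.7  13.3]
orange [584.3 -29.6  13.2]
[[ 0.931  0.366 -0.001]
 [ 0.366 -0.931  0.001]
 [-0.    -0.002 -1.   ]]
```

Blue stood at (584.7, 61.9) mm and orange at (582.1, −29.0). The tin is at (646, 59) and the vanilla at (644, −29). On the board I'll use A (459, −255) for blue and B (436, −352) for orange. In the tray the yellow compartment is centred at (418, 341) and the plain one at (446, 265). The tool gets aligned to the world axes first, then goes to orange.

Emit:
arm_command(
  rows=[
    {"fingers": 0.4, "z": -0.015, "az": 7.15},
    {"fingers": 0.4, "z": -0.015, "az": 7.15},
    {"fingers": 0.4, "z": -0.01, "az": 7.15},
    {"fingers": 0.4, "x": 0.018, "y": -0.033},
    {"fingers": 0.4, "x": 0.018, "y": -0.033},
    {"fingers": 0.4, "x": 0.018, "y": -0.033},
    {"fingers": 0.4, "x": 0.018, "y": -0.033},
    {"fingers": 0.4, "x": 0.018, "y": -0.033},
    {"fingers": 0.4, "x": 0.018, "y": -0.033},
    {"fingers": 0.4, "x": 0.018, "y": -0.033},
  ],
  grip_force=60,
)

```text
validation failed for argument at $.ro...
```

Emit:
arm_command(
  rows=[
    {"fingers": 0.4, "x": 0, "y": 0, "z": -0.015, "ax": 0, "ay": 0, "az": 7.15},
    {"fingers": 0.4, "x": 0, "y": 0, "z": -0.015, "ax": 0, "ay": 0, "az": 7.15},
    {"fingers": 0.4, "x": 0, "y": 0, "z": -0.01, "ax": 0, "ay": 0, "az": 7.15},
    {"fingers": 0.4, "x": 0.018, "y": -0.033, "z": 0, "ax": 0, "ay": 0, "az": 0},
    {"fingers": 0.4, "x": 0.018, "y": -0.033, "z": 0, "ax": 0, "ay": 0, "az": 0},
    {"fingers": 0.4, "x": 0.018, "y": -0.033, "z": 0, "ax": 0, "ay": 0, "az": 0},
    {"fingers": 0.4, "x": 0.018, "y": -0.033, "z": 0, "ax": 0, "ay": 0, "az": 0},
    {"fingers": 0.4, "x": 0.018, "y": -0.033, "z": 0, "ax": 0, "ay": 0, "az": 0},
    {"fingers": 0.4, "x": 0.018, "y": -0.033, "z": 0, "ax": 0, "ay": 0, "az": 0},
    {"fingers": 0.4, "x": 0.018, "y": -0.033, "z": 0, "ax": 0, "ay": 0, "az": 0},
  ],
  grip_force=60,
)

```text
clock: 0.93
tcp_pos: [0.3734, -0.3952, 0.2522]
orientation: [-3.141, -0.001, 0.001]
contact_force: [1.1, 0.6, -0.4]
grip_width: 0.0598
gripper_force: 0.0
```

Emit:
arm_command(
  rows=[
    {"fingers": 0.4, "x": 0.02, "y": -0.036, "z": 0, "ax": 0, "ay": 0, "az": 0},
    {"fingers": 0.4, "x": 0.02, "y": -0.036, "z": 0, "ax": 0, "ay": 0, "az": 0},
    {"fingers": 0.4, "x": 0.02, "y": -0.036, "z": 0, "ax": 0, "ay": 0, "az": 0},
    {"fingers": 0.4, "x": 0.02, "y": -0.036, "z": 0, "ax": 0, "ay": 0, "az": 0},
    {"fingers": 0.4, "x": 0.02, "y": -0.036, "z": 0, "ax": 0, "ay": 0, "az": 0},
    {"fingers": 0.4, "x": 0.02, "y": -0.036, "z": 0, "ax": 0, "ay": 0, "az": 0},
    {"fingers": 0.4, "x": 0.02, "y": -0.036, "z": 0, "ax": 0, "ay": 0, "az": 0},
    {"fingers": 0.4, "x": 0.02, "y": -0.036, "z": 0, "ax": 0, "ay": 0, "az": 0},
    {"fingers": 0.4, "x": 0.02, "y": -0.036, "z": 0, "ax": 0, "ay": 0, "az": 0},
    {"fingers": 0.4, "x": 0.02, "y": -0.036, "z": 0, "ax": 0, "ay": 0, "az": 0},
  ],
)

```text
clock: 1.77
tcp_pos: [0.5732, -0.0353, 0.2523]
orientation: [3.141, 0.0, -0.001]
contact_force: [0.1, -0.3, -0.2]
grip_width: 0.0598
gripper_force: 0.0
```

```bash
python3 - <<'E'
from bench import r
from h import *
f=r.grab_frame("wrist");cv2.imwrite("pics/w1.png",f["frame"][:,:,::-1]);w=cloud(f)
print(r.get_obs()["tcp_pos"])
for nm,yr in(("blue",(.02,.1)),("orange",(-.1,.01))):
    for z in((.160,.185),(.132,.15)):
        P=w[sel(w,(.5,.7),yr,z)];print(nm,len(P),circ(P) if len(P) else 0)
E
```

```text
[ 0.57662923 -0.02484605  0.25243182]
blue 1147 [586.7  62.9  12.9]
blue 2930 [586.5  63.1  29.4]
orange 1051 [584.3 -27.5  12.8]
orange 2983 [584.1 -27.3  29.4]
```

View pics/w1.png

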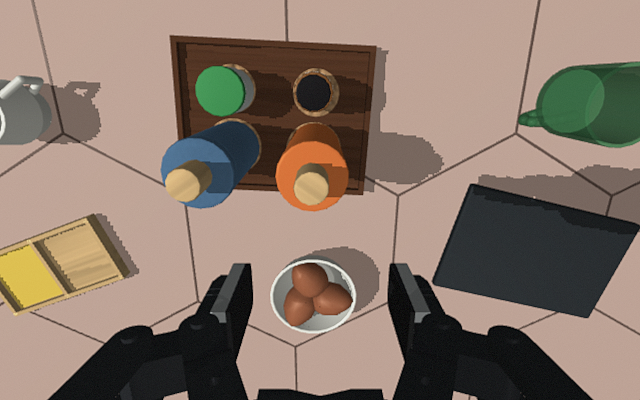

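The wrist view shows orange's knob at (311,186), blue's knob at (186,183), and the tin and vanilla free behind them. The three knob estimates agree within 2 mm. Now a pause to see whether the pose settles.

Emit:
arm_command(
  rows=[
    {"fingers": 0.4, "x": 0, "y": 0, "z": 0, "ax": 0, "ay": 0, "az": 0},
    {"fingers": 0.4, "x": 0, "y": 0, "z": 0, "ax": 0, "ay": 0, "az": 0},
    {"fingers": 0.4, "x": 0, "y": 0, "z": 0, "ax": 0, "ay": 0, "az": 0},
  ],
)

```text
clock: 2.07
tcp_pos: [0.5722, -0.0387, 0.2521]
orientation: [3.141, -0.002, -0.002]
contact_force: [-0.2, -0.8, 0.3]
grip_width: 0.0601
gripper_force: 0.0
```

Emit:
arm_command(
  rows=[
    {"fingers": 0.4, "x": 0.006, "y": -0.005, "z": 0.005, "ax": 0, "ay": 0, "az": 0},
    {"fingers": 0.4, "x": 0.0053, "y": -0.005, "z": 0.01, "ax": 0, "ay": 0, "az": 0},
    {"fingers": 0.4, "x": 0, "y": 0, "z": 0.015, "ax": 0, "ay": 0, "az": 0},
    {"fingers": 0.4, "x": 0, "y": 0, "z": 0.018, "ax": 0, "ay": 0, "az": 0},
    {"fingers": 0.4, "x": 0, "y": 0, "z": 0.018, "ax": 0, "ay": 0, "az": 0},
    {"fingers": 0.4, "x": 0, "y": 0, "z": 0.012, "ax": 0, "ay": 0, "az": 0},
    {"fingers": 0.4, "x": 0, "y": 0, "z": 0.007, "ax": 0, "ay": 0, "az": 0},
    {"fingers": 0.4, "x": 0, "y": 0, "z": 0.004, "ax": 0, "ay": 0, "az": 0},
    {"fingers": 0.4, "x": 0, "y": 0, "z": 0, "ax": 0, "ay": 0, "az": 0},
    {"fingers": 0.4, "x": 0, "y": 0, "z": 0, "ax": 0, "ay": 0, "az": 0},
  ],
)

```text
clock: 2.9
tcp_pos: [0.5847, -0.027, 0.164]
orientation: [-3.142, -0.0, -0.001]
contact_force: [-0.2, 0.0, 0.9]
grip_width: 0.0596
gripper_force: 0.0
```

```bash
python3 - <<'E'
from bench import r
from h import *
f=r.grab_frame("side");cv2.imwrite("pics/s2.png",cv2.resize(f["frame"][110:260,230:430],(800,600))[:,:,::-1])
print(r.get_obs()["tcp_pos"])
E
```

```text
[ 0.58487482 -0.02700228  0.16435095]
```

View pics/s2.png

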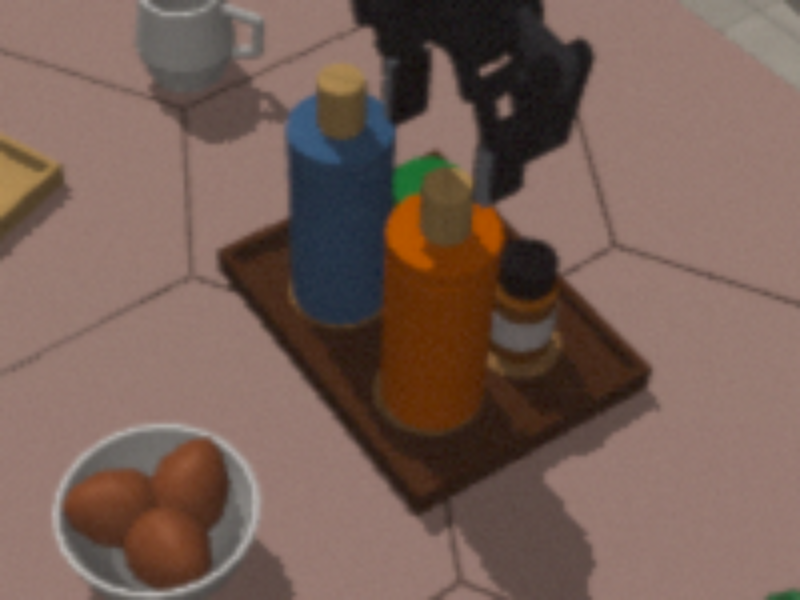

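The side crop shows both fingertips, at (405,110) and (497,195), straddling orange's knob (445,205) but looking high. I'll check with projections.

```bash
python3 - <<'E'
from bench import r
from h import *
f=r.grab_frame("side");w=cloud(f);T=np.linalg.inv(f["world_from_camera"])
def proj(p):
    q=f["K"]@(T[:3,:3]@p+T[:3,3]);return ((q[:2]/q[2]-[230,110])*4).round()
x,y=.5848,-.027
for z in(.152,.164):print(z,[proj(np.array([x,y+s*.03,z])).tolist() for s in(1,-1)])
print("knob top",proj(np.array([.5835,-.0285,.172])),"knob base",proj(np.array([.5835,-.0285,.14])))
for u,v in((497,195),(495,185),(480,185),(405,110),(400,100),(447,180)):
    print((u,v),w[110+v//4,230+u//4].round(4))
P=w[sel(w,(.5,.7),(-.09,.03),(.12,.24))];
for a,b in((-.08,-.045),(-.012,.03)):
    Q=P[(P[:,1]>a)&(P[:,1]<b)&(P[:,2]>.146)];print(len(Q),Q.min(0).round(3),Q.max(0).round(3))
E
```

```text
0.152 [[403.0, 173.0], [480.0, 245.0]]
0.164 [[404.0, 155.0], [482.0, 228.0]]
knob top [443. 182.] knob base [439. 228.]
(497, 195) [ 0.5782 -0.0703  0.2024]
(495, 185) [ 0.5789 -0.0665  0.2039]
(480, 185) [ 0.5752 -0.0627  0.2029]
(405, 110) [0.5822 0.0019 0.1967]
(400, 100) [0.5801 0.0025 0.2022]
(447, 180) [ 0.5858 -0.0266  0.1702]
205 [ 0.571 -0.08   0.189] [ 0.593 -0.054  0.24 ]
258 [0.572 0.001 0.187] [0.597 0.03  0.24 ]
```

```bash
python3 - <<'E'
from bench import r
from h import *
for n in("wrist","side"):
    f=r.grab_frame(n);w=cloud(f)
    print(n,"cam",f["world_from_camera"][:3,3].round(3))
    if n=="wrist":
        cv2.imwrite("pics/w2.png",f["frame"][:,:,::-1])
    P=w[sel(w,(.5,.7),(-.01,.2),(.1,.3))]
    m=sel(w,(.55,.62),(-.085,.03),(.145,.3))
    P=w[m]
    for a,b in((-.085,-.05),(-.05,-.045),(-.042,-.014),(-.008,.03)):
        Q=P[(P[:,1]>a)&(P[:,1]<b)];print(a,len(Q),*( [np.percentile(Q[:,2],[0,2,10,50]).round(3)] if len(Q) else []))
    P=w[sel(w,(.55,.62),(.04,.09),(.15,.19))];print("blue top",np.median(P[:,2]) if len(P) else 0)
o=r.get_obs();print(o["tcp_pos"],o["grip_width"],np.round(o["joints"],3))
E
```

```text
wrist cam [ 0.667 -0.025  0.326]
-0.085 12022 [0.188 0.196 0.21  0.242]
-0.05 890 [0.249 0.251 0.253 0.26 ]
-0.042 3817 [0.145 0.148 0.157 0.172]
-0.008 11897 [0.187 0.196 0.21  0.242]
blue top 0.17089568091167012
side cam [ 0.246 -0.41   0.674]
-0.085 719 [0.189 0.196 0.208 0.257]
-0.05 81 [0.252 0.252 0.257 0.28 ]
-0.042 365 [0.145 0.146 0.153 0.172]
-0.008 468 [0.189 0.191 0.2   0.236]
blue top 0.16812285834569857
[ 0.58474452 -0.02697559  0.16437445] 0.0597080137585467 [ 0.136  0.393 -0.25   1.811  0.117  0.95  -1.734]
```

View pics/w2.png

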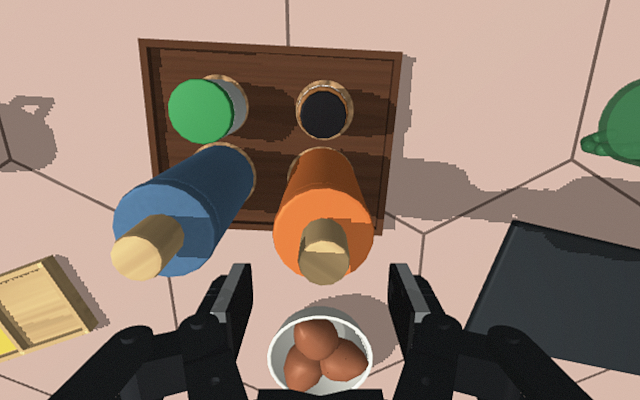

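Both cameras put the fingertips at z = 0.188 while the reported TCP is at 0.164. The fingertips should be 19 mm ahead of the TCP (about 12 mm at this opening), so the reported TCP z does not match the real tool: the fingers are about 37 mm shorter than stated. I'll work from the seen fingertips, tips ≈ TCP z + 0.024 at 60 mm opening. Next I descend a further 36 mm slowly and watch the force.

Emit:
arm_command(
  rows=[
    {"fingers": 0.4, "x": 0, "y": 0, "z": 0.003, "ax": 0, "ay": 0, "az": 0},
    {"fingers": 0.4, "x": 0, "y": 0, "z": 0.006, "ax": 0, "ay": 0, "az": 0},
    {"fingers": 0.4, "x": 0, "y": 0, "z": 0.007, "ax": 0, "ay": 0, "az": 0},
    {"fingers": 0.4, "x": 0, "y": 0, "z": 0.007, "ax": 0, "ay": 0, "az": 0},
    {"fingers": 0.4, "x": 0, "y": 0, "z": 0.006, "ax": 0, "ay": 0, "az": 0},
    {"fingers": 0.4, "x": 0, "y": 0, "z": 0.005, "ax": 0, "ay": 0, "az": 0},
    {"fingers": 0.4, "x": 0, "y": 0, "z": 0.002, "ax": 0, "ay": 0, "az": 0},
    {"fingers": 0.4, "x": 0, "y": 0, "z": 0, "ax": 0, "ay": 0, "az": 0},
    {"fingers": 0.4, "x": 0, "y": 0, "z": 0, "ax": 0, "ay": 0, "az": 0},
  ],
)

```text
clock: 3.85
tcp_pos: [0.5842, -0.027, 0.1274]
orientation: [-3.142, -0.001, 0.0]
contact_force: [0.3, 0.3, -0.2]
grip_width: 0.0596
gripper_force: 0.0
```

```bash
cat > tips.py <<'E'
from bench import r
from h import *
o=r.get_obs();x,y,z=o["tcp_pos"];print("tcp",o["tcp_pos"].round(4) if hasattr(o["tcp_pos"],"round") else o["tcp_pos"],"w",round(float(o["grip_width"]),4),"F",np.round(o["contact_force"],1))
g=o["grip_width"]/2
for n in("wrist","side"):
    w=cloud(r.grab_frame(n))
    for s in(1,-1):
        yc=y+s*(g+.010)
        Q=w[sel(w,(x-.02,x+.02),(yc-.009,yc+.009),(z-.01,z+.1))]
        print(n,s,len(Q),np.percentile(Q[:,2],[0,1,3,10]).round(3) if len(Q) else "", (Q[Q[:,2]<np.min(Q[:,2])+.015].mean(0).round(4) if len(Q) else ""))
E
python3 tips.py
```

```text
tcp [ 0.5842 -0.027   0.1274] w 0.0596 F [ 0.3  0.3 -0.2]
wrist 1 6246 [0.15  0.154 0.157 0.165] [0.5884 0.0072 0.1597]
wrist -1 4818 [0.155 0.159 0.162 0.173] [ 0.5928 -0.063   0.1634]
side 1 113 [0.152 0.153 0.156 0.163] [0.5799 0.006  0.1601]
side -1 260 [0.118 0.129 0.149 0.161] [ 0.5864 -0.058   0.12  ]
```

The tips are at 0.151 with no contact. Closing on the knob.

Emit:
arm_command(
  rows=[
    {"fingers": -1, "x": 0, "y": 0, "z": 0, "ax": 0, "ay": 0, "az": 0},
    {"fingers": -1, "x": 0, "y": 0, "z": 0, "ax": 0, "ay": 0, "az": 0},
    {"fingers": -1, "x": 0, "y": 0, "z": 0, "ax": 0, "ay": 0, "az": 0},
    {"fingers": -1, "x": 0, "y": 0, "z": 0, "ax": 0, "ay": 0, "az": 0},
    {"fingers": -1, "x": 0, "y": 0, "z": 0, "ax": 0, "ay": 0, "az": 0},
    {"fingers": -1, "x": 0, "y": 0, "z": 0, "ax": 0, "ay": 0, "az": 0},
    {"fingers": -1, "x": 0, "y": 0, "z": 0, "ax": 0, "ay": 0, "az": 0},
  ],
  grip_force=60,
)

```text
clock: 4.53
tcp_pos: [0.5846, -0.0274, 0.128]
orientation: [3.141, 0.0, 0.001]
contact_force: [0.1, -1.5, 5.2]
grip_width: 0.0242
gripper_force: 59.0
```

```bash
python3 tips.py
```

```text
tcp [ 0.5846 -0.0274  0.128 ] w 0.0242 F [ 0.1 -1.5  5.2]
wrist 1 7602 [0.118 0.136 0.139 0.14 ] [ 0.6014 -0.0036  0.1244]
wrist -1 6208 [0.118 0.134 0.139 0.14 ] [ 0.601  -0.0493  0.124 ]
side 1 168 [0.138 0.138 0.138 0.139] [ 0.5736 -0.0089  0.1394]
side -1 537 [0.118 0.119 0.121 0.127] [ 0.5783 -0.0532  0.1251]
```

Gripped orange at 24 mm width and 59 N, pick TCP (0.5846, −0.0274, 0.128). Lift.

Emit:
arm_command(
  rows=[
    {"fingers": -1, "x": 0, "y": 0, "z": -0.003, "ax": 0, "ay": 0, "az": 0},
    {"fingers": -1, "x": 0, "y": 0, "z": -0.007, "ax": 0, "ay": 0, "az": 0},
    {"fingers": -1, "x": 0, "y": 0, "z": -0.012, "ax": 0, "ay": 0, "az": 0},
    {"fingers": -1, "x": 0, "y": 0, "z": -0.015, "ax": 0, "ay": 0, "az": 0},
    {"fingers": -1, "x": 0, "y": 0, "z": -0.016, "ax": 0, "ay": 0, "az": 0},
    {"fingers": -1, "x": 0, "y": 0, "z": -0.016, "ax": 0, "ay": 0, "az": 0},
    {"fingers": -1, "x": 0, "y": 0, "z": -0.012, "ax": 0, "ay": 0, "az": 0},
    {"fingers": -1, "x": 0, "y": 0, "z": -0.009, "ax": 0, "ay": 0, "az": 0},
    {"fingers": -1, "x": 0, "y": 0, "z": -0.005, "ax": 0, "ay": 0, "az": 0},
    {"fingers": -1, "x": 0, "y": 0, "z": 0, "ax": 0, "ay": 0, "az": 0},
  ],
)

```text
clock: 5.47
tcp_pos: [0.5846, -0.0269, 0.2236]
orientation: [-3.142, -0.001, -0.003]
contact_force: [1.3, 0.8, -4.2]
grip_width: 0.0241
gripper_force: 59.1
```

Emit:
arm_command(
  rows=[
    {"fingers": -1, "x": -0.003, "y": 0.007, "z": 0, "ax": 0, "ay": 0, "az": 0},
    {"fingers": -1, "x": -0.006, "y": 0.014, "z": 0, "ax": 0, "ay": 0, "az": 0},
    {"fingers": -1, "x": -0.01, "y": 0.021, "z": 0, "ax": 0, "ay": 0, "az": 0},
    {"fingers": -1, "x": -0.011, "y": 0.024, "z": 0, "ax": 0, "ay": 0, "az": 0},
    {"fingers": -1, "x": -0.011, "y": 0.024, "z": 0, "ax": 0, "ay": 0, "az": 0},
    {"fingers": -1, "x": -0.011, "y": 0.024, "z": 0, "ax": 0, "ay": 0, "az": 0},
    {"fingers": -1, "x": -0.011, "y": 0.024, "z": 0, "ax": 0, "ay": 0, "az": 0},
    {"fingers": -1, "x": -0.011, "y": 0.024, "z": 0, "ax": 0, "ay": 0, "az": 0},
    {"fingers": -1, "x": -0.011, "y": 0.024, "z": 0, "ax": 0, "ay": 0, "az": 0},
    {"fingers": -1, "x": -0.011, "y": 0.024, "z": 0, "ax": 0, "ay": 0, "az": 0},
  ],
)

```text
clock: 6.3
tcp_pos: [0.4864, -0.2384, 0.2214]
orientation: [-3.141, 0.0, 0.003]
contact_force: [0.5, 0.1, -3.3]
grip_width: 0.0241
gripper_force: 59.2
```

Emit:
arm_command(
  rows=[
    {"fingers": -1, "x": -0.011, "y": 0.024, "z": 0, "ax": 0, "ay": 0, "az": 0},
    {"fingers": -1, "x": -0.011, "y": 0.024, "z": 0, "ax": 0, "ay": 0, "az": 0},
    {"fingers": -1, "x": -0.01, "y": 0.022, "z": 0, "ax": 0, "ay": 0, "az": 0},
    {"fingers": -1, "x": -0.008, "y": 0.018, "z": 0, "ax": 0, "ay": 0, "az": 0},
    {"fingers": -1, "x": -0.006, "y": 0.013, "z": 0, "ax": 0, "ay": 0, "az": 0},
    {"fingers": -1, "x": -0.004, "y": 0.009, "z": 0, "ax": 0, "ay": 0, "az": 0},
    {"fingers": -1, "x": -0.002, "y": 0.004, "z": 0, "ax": 0, "ay": 0, "az": 0},
    {"fingers": -1, "x": 0, "y": 0, "z": 0, "ax": 0, "ay": 0, "az": 0},
    {"fingers": -1, "x": 0, "y": 0, "z": 0, "ax": 0, "ay": 0, "az": 0},
    {"fingers": -1, "x": 0, "y": 0, "z": 0, "ax": 0, "ay": 0, "az": 0},
  ],
)

```text
clock: 7.13
tcp_pos: [0.437, -0.3497, 0.2223]
orientation: [-3.141, -0.004, -0.0]
contact_force: [1.0, -0.2, -4.9]
grip_width: 0.0244
gripper_force: 59.2
```

```bash
python3 - <<'E'
from bench import r
from h import *
for n in("side","top"):
    f=r.grab_frame(n);w=cloud(f)
    if n=="side": cv2.imwrite("pics/s3.png",f["frame"][:,:,::-1])
    o=r.get_obs();x,y,z=o["tcp_pos"]
    hsv=cv2.cvtColor(f["frame"],cv2.COLOR_RGB2HSV);m=sel(w,(x-.06,x+.06),(y-.06,y+.06),(.02,.24))&(hsv[...,0]<14)&(hsv[...,1]>190)
    P=w[m];print(n,len(P),o["tcp_pos"],P.min(0).round(3),P.max(0).round(3))
    for a in np.arange(.08,.24,.03):
        Q=P[(P[:,2]>a)&(P[:,2]<a+.03)]
        if len(Q)>5:print(a.round(2),Q.mean(0).round(3))
E
```

```text
side 887 [ 0.43700333 -0.34979137  0.22240783] [ 0.408 -0.379  0.106] [ 0.46  -0.322  0.239]
0.08 [ 0.419 -0.367  0.109]
0.11 [ 0.416 -0.358  0.124]
0.14 [ 0.417 -0.359  0.154]
0.17 [ 0.416 -0.357  0.186]
0.2 [ 0.415 -0.357  0.214]
0.23 [ 0.424 -0.358  0.234]
top 9 [ 0.43699111 -0.34992042  0.22248446] [ 0.414 -0.336  0.15 ] [ 0.46  -0.323  0.225]
```

View pics/s3.png

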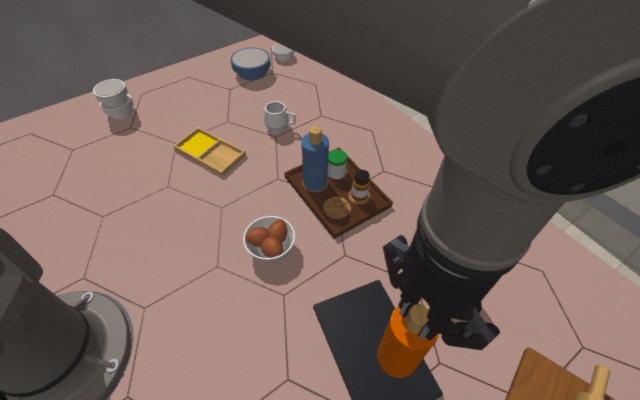

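The orange canister hangs upright over the board at (405,345), underside at z ≈ 0.105. Lowering by 92 mm, slow at the end.

Emit:
arm_command(
  rows=[
    {"fingers": -1, "x": 0, "y": 0, "z": 0.004, "ax": 0, "ay": 0, "az": 0},
    {"fingers": -1, "x": 0, "y": 0, "z": 0.01, "ax": 0, "ay": 0, "az": 0},
    {"fingers": -1, "x": 0, "y": 0, "z": 0.015, "ax": 0, "ay": 0, "az": 0},
    {"fingers": -1, "x": 0, "y": 0, "z": 0.017, "ax": 0, "ay": 0, "az": 0},
    {"fingers": -1, "x": 0, "y": 0, "z": 0.015, "ax": 0, "ay": 0, "az": 0},
    {"fingers": -1, "x": 0, "y": 0, "z": 0.012, "ax": 0, "ay": 0, "az": 0},
    {"fingers": -1, "x": 0, "y": 0, "z": 0.008, "ax": 0, "ay": 0, "az": 0},
    {"fingers": -1, "x": 0, "y": 0, "z": 0.004, "ax": 0, "ay": 0, "az": 0},
    {"fingers": -1, "x": 0, "y": 0, "z": 0.002, "ax": 0, "ay": 0, "az": 0},
    {"fingers": -1, "x": 0, "y": 0, "z": 0, "ax": 0, "ay": 0, "az": 0},
  ],
)

```text
clock: 8.07
tcp_pos: [0.4365, -0.3511, 0.1354]
orientation: [3.142, 0.001, 0.0]
contact_force: [0.8, -0.6, -3.8]
grip_width: 0.0241
gripper_force: 59.3
```

Emit:
arm_command(
  rows=[
    {"fingers": -1, "x": 0, "y": 0, "z": 0.001, "ax": 0, "ay": 0, "az": 0},
    {"fingers": -1, "x": 0, "y": 0, "z": 0.001, "ax": 0, "ay": 0, "az": 0},
    {"fingers": -1, "x": 0, "y": 0, "z": 0.001, "ax": 0, "ay": 0, "az": 0},
    {"fingers": -1, "x": 0, "y": 0, "z": 0.001, "ax": 0, "ay": 0, "az": 0},
    {"fingers": -1, "x": 0, "y": 0, "z": 0, "ax": 0, "ay": 0, "az": 0},
    {"fingers": -1, "x": 0, "y": 0, "z": 0, "ax": 0, "ay": 0, "az": 0},
  ],
)

```text
clock: 8.57
tcp_pos: [0.4363, -0.3511, 0.1316]
orientation: [3.142, 0.001, 0.0]
contact_force: [0.2, -0.3, -5.0]
grip_width: 0.0241
gripper_force: 59.3
```

Emit:
arm_command(
  rows=[
    {"fingers": -1, "x": 0, "y": 0, "z": 0.001, "ax": 0, "ay": 0, "az": 0},
    {"fingers": -1, "x": 0, "y": 0, "z": 0.001, "ax": 0, "ay": 0, "az": 0},
    {"fingers": -1, "x": 0, "y": 0, "z": 0.001, "ax": 0, "ay": 0, "az": 0},
    {"fingers": -1, "x": 0, "y": 0, "z": 0, "ax": 0, "ay": 0, "az": 0},
  ],
)

```text
clock: 8.9
tcp_pos: [0.4371, -0.3518, 0.1299]
orientation: [3.14, 0.0, 0.003]
contact_force: [-1.4, 0.9, 5.1]
grip_width: 0.0238
gripper_force: 60.2
```

Contact felt (5 N up). Release and rise.

Emit:
arm_command(
  rows=[
    {"fingers": 0.4, "x": 0, "y": 0, "z": 0, "ax": 0, "ay": 0, "az": 0},
    {"fingers": 0.4, "x": 0, "y": 0, "z": 0, "ax": 0, "ay": 0, "az": 0},
    {"fingers": 0.4, "x": 0, "y": 0, "z": 0, "ax": 0, "ay": 0, "az": 0},
    {"fingers": 0.4, "x": 0, "y": 0, "z": 0, "ax": 0, "ay": 0, "az": 0},
    {"fingers": 0.4, "x": 0, "y": 0, "z": -0.004, "ax": 0, "ay": 0, "az": 0},
    {"fingers": 0.4, "x": 0, "y": 0, "z": -0.01, "ax": 0, "ay": 0, "az": 0},
    {"fingers": 0.4, "x": 0, "y": 0, "z": -0.02, "ax": 0, "ay": 0, "az": 0},
    {"fingers": 0.4, "x": 0, "y": 0, "z": -0.025, "ax": 0, "ay": 0, "az": 0},
    {"fingers": 0.4, "x": 0, "y": 0, "z": -0.02, "ax": 0, "ay": 0, "az": 0},
    {"fingers": 0.4, "x": 0, "y": 0, "z": -0.01, "ax": 0, "ay": 0, "az": 0},
  ],
)

```text
clock: 9.73
tcp_pos: [0.4376, -0.352, 0.2212]
orientation: [3.139, 0.0, 0.006]
contact_force: [-0.3, -0.0, 0.6]
grip_width: 0.0595
gripper_force: 0.0
```

```bash
python3 - <<'E'
from bench import r
from h import *
print(r.get_obs()["tcp_pos"])
f=r.grab_frame("wrist");w=cloud(f)
P=w[sel(w,(.38,.5),(-.41,-.29),(.165,.18))];print("knob",circ(P),np.median(P[:,2]));P=w[sel(w,(.38,.5),(-.41,-.29),(.135,.150))];print("lid",circ(P))
E
```

```text
[ 0.43760701 -0.35195447  0.22115757]
knob [ 436.9 -351.5   12.9] 0.17353622042493516
lid [ 436.6 -351.5   29.5]
```

Emit:
arm_command(
  rows=[
    {"fingers": 0.4, "x": 0.004, "y": -0.011, "z": 0, "ax": 0, "ay": 0, "az": 0},
    {"fingers": 0.4, "x": 0.008, "y": -0.021, "z": 0, "ax": 0, "ay": 0, "az": 0},
    {"fingers": 0.4, "x": 0.011, "y": -0.031, "z": 0, "ax": 0, "ay": 0, "az": 0},
    {"fingers": 0.4, "x": 0.013, "y": -0.036, "z": 0, "ax": 0, "ay": 0, "az": 0},
    {"fingers": 0.4, "x": 0.013, "y": -0.036, "z": 0, "ax": 0, "ay": 0, "az": 0},
    {"fingers": 0.4, "x": 0.013, "y": -0.036, "z": 0, "ax": 0, "ay": 0, "az": 0},
    {"fingers": 0.4, "x": 0.013, "y": -0.036, "z": 0, "ax": 0, "ay": 0, "az": 0},
    {"fingers": 0.4, "x": 0.013, "y": -0.036, "z": 0, "ax": 0, "ay": 0, "az": 0},
    {"fingers": 0.4, "x": 0.013, "y": -0.036, "z": 0, "ax": 0, "ay": 0, "az": 0},
    {"fingers": 0.4, "x": 0.013, "y": -0.036, "z": 0, "ax": 0, "ay": 0, "az": 0},
  ],
)

```text
clock: 10.62
tcp_pos: [0.5492, -0.0331, 0.2159]
orientation: [-3.141, -0.002, 0.004]
contact_force: [0.3, -0.3, 0.5]
grip_width: 0.0596
gripper_force: 0.0
```

Emit:
arm_command(
  rows=[
    {"fingers": 0.4, "x": 0.013, "y": -0.036, "z": 0, "ax": 0, "ay": 0, "az": 0},
    {"fingers": 0.4, "x": 0.01, "y": -0.028, "z": 0, "ax": 0, "ay": 0, "az": 0},
    {"fingers": 0.4, "x": 0.006, "y": -0.018, "z": 0, "ax": 0, "ay": 0, "az": 0},
    {"fingers": 0.4, "x": 0.004, "y": -0.011, "z": 0, "ax": 0, "ay": 0, "az": 0},
    {"fingers": 0.4, "x": 0.001, "y": -0.005, "z": 0, "ax": 0, "ay": 0, "az": 0},
    {"fingers": 0.4, "x": 0, "y": 0, "z": 0, "ax": 0, "ay": 0, "az": 0},
    {"fingers": 0.4, "x": 0, "y": 0, "z": 0, "ax": 0, "ay": 0, "az": 0},
    {"fingers": 0.4, "x": 0, "y": 0, "z": 0, "ax": 0, "ay": 0, "az": 0},
    {"fingers": 0.4, "x": 0, "y": 0, "z": 0, "ax": 0, "ay": 0, "az": 0},
  ],
)

```text
clock: 11.37
tcp_pos: [0.5839, 0.0601, 0.2175]
orientation: [3.141, -0.003, -0.0]
contact_force: [-0.6, -0.5, -0.4]
grip_width: 0.0595
gripper_force: 0.0
```

```bash
python3 - <<'E'
from bench import r
from h import *
f=r.grab_frame("wrist");w=cloud(f)
print(r.get_obs()["tcp_pos"])
P=w[sel(w,(.5,.66),(.0,.12),(.163,.18))];print("knob",circ(P),np.median(P[:,2]));P=w[sel(w,(.5,.66),(0,.12),(.133,.148))];print("lid",circ(P))
h=cv2.cvtColor(f["frame"],cv2.COLOR_RGB2HSV)
m=sel(w,(.6,.7),(0,.12),(.055,.08))&(h[...,0]>45)&(h[...,0]<85)&(h[...,1]>100);print("tin",circ(w[m]))
m=sel(w,(.6,.7),(-.08,0.01),(.07,.09));print("van",circ(w[m]))
E
```

```text
[0.58399381 0.06041967 0.21753831]
knob [586.6  63.5  13. ] 0.17156967944932042
lid [586.4  63.4  29.5]
tin [646.8  60.1  22.8]
van [646.3 -27.5  16.1]
```

Emit:
arm_command(
  rows=[
    {"fingers": 0.4, "x": 0.002, "y": -0.0025, "z": 0.005, "ax": 0, "ay": 0, "az": 0},
    {"fingers": 0.4, "x": 0, "y": 0, "z": 0.012, "ax": 0, "ay": 0, "az": 0},
    {"fingers": 0.4, "x": 0, "y": 0, "z": 0.018, "ax": 0, "ay": 0, "az": 0},
    {"fingers": 0.4, "x": 0, "y": 0, "z": 0.018, "ax": 0, "ay": 0, "az": 0},
    {"fingers": 0.4, "x": 0, "y": 0, "z": 0.014, "ax": 0, "ay": 0, "az": 0},
    {"fingers": 0.4, "x": 0, "y": 0, "z": 0.01, "ax": 0, "ay": 0, "az": 0},
    {"fingers": 0.4, "x": 0, "y": 0, "z": 0.007, "ax": 0, "ay": 0, "az": 0},
    {"fingers": 0.4, "x": 0, "y": 0, "z": 0.0035, "ax": 0, "ay": 0, "az": 0},
    {"fingers": 0.4, "x": 0, "y": 0, "z": 0, "ax": 0, "ay": 0, "az": 0},
    {"fingers": 0.4, "x": 0, "y": 0, "z": 0, "ax": 0, "ay": 0, "az": 0},
  ],
)

```text
clock: 12.25
tcp_pos: [0.5865, 0.0646, 0.1304]
orientation: [-3.141, -0.001, -0.001]
contact_force: [-0.2, -0.2, 0.5]
grip_width: 0.0597
gripper_force: 0.0
```

Emit:
arm_command(
  rows=[
    {"fingers": -1, "x": 0, "y": 0, "z": 0, "ax": 0, "ay": 0, "az": 0},
    {"fingers": -1, "x": 0, "y": 0, "z": 0, "ax": 0, "ay": 0, "az": 0},
    {"fingers": -1, "x": 0, "y": 0, "z": 0, "ax": 0, "ay": 0, "az": 0},
    {"fingers": -1, "x": 0, "y": 0, "z": 0, "ax": 0, "ay": 0, "az": 0},
    {"fingers": -1, "x": 0, "y": 0, "z": 0, "ax": 0, "ay": 0, "az": 0},
    {"fingers": -1, "x": 0, "y": 0, "z": 0, "ax": 0, "ay": 0, "az": 0},
    {"fingers": -1, "x": 0, "y": 0, "z": 0, "ax": 0, "ay": 0, "az": 0},
  ],
)

```text
clock: 12.83
tcp_pos: [0.5869, 0.0642, 0.1309]
orientation: [3.141, 0.0, 0.003]
contact_force: [0.2, -1.4, 5.7]
grip_width: 0.0239
gripper_force: 59.0
```

Emit:
arm_command(
  rows=[
    {"fingers": -1, "x": 0, "y": 0, "z": -0.003, "ax": 0, "ay": 0, "az": 0},
    {"fingers": -1, "x": 0, "y": 0, "z": -0.007, "ax": 0, "ay": 0, "az": 0},
    {"fingers": -1, "x": 0, "y": 0, "z": -0.012, "ax": 0, "ay": 0, "az": 0},
    {"fingers": -1, "x": 0, "y": 0, "z": -0.015, "ax": 0, "ay": 0, "az": 0},
    {"fingers": -1, "x": 0, "y": 0, "z": -0.016, "ax": 0, "ay": 0, "az": 0},
    {"fingers": -1, "x": 0, "y": 0, "z": -0.016, "ax": 0, "ay": 0, "az": 0},
    {"fingers": -1, "x": 0, "y": 0, "z": -0.012, "ax": 0, "ay": 0, "az": 0},
    {"fingers": -1, "x": 0, "y": 0, "z": -0.009, "ax": 0, "ay": 0, "az": 0},
    {"fingers": -1, "x": 0, "y": 0, "z": -0.005, "ax": 0, "ay": 0, "az": 0},
    {"fingers": -1, "x": 0, "y": 0, "z": 0, "ax": 0, "ay": 0, "az": 0},
  ],
)

```text
clock: 13.67
tcp_pos: [0.5866, 0.0646, 0.2262]
orientation: [-3.141, -0.001, -0.003]
contact_force: [1.3, -0.4, -3.2]
grip_width: 0.0238
gripper_force: 59.1
```

Emit:
arm_command(
  rows=[
    {"fingers": -1, "x": -0.003, "y": 0.007, "z": 0, "ax": 0, "ay": 0, "az": 0},
    {"fingers": -1, "x": -0.006, "y": 0.014, "z": 0, "ax": 0, "ay": 0, "az": 0},
    {"fingers": -1, "x": -0.008, "y": 0.021, "z": 0, "ax": 0, "ay": 0, "az": 0},
    {"fingers": -1, "x": -0.01, "y": 0.024, "z": 0, "ax": 0, "ay": 0, "az": 0},
    {"fingers": -1, "x": -0.01, "y": 0.024, "z": 0, "ax": 0, "ay": 0, "az": 0},
    {"fingers": -1, "x": -0.01, "y": 0.024, "z": 0, "ax": 0, "ay": 0, "az": 0},
    {"fingers": -1, "x": -0.01, "y": 0.024, "z": 0, "ax": 0, "ay": 0, "az": 0},
    {"fingers": -1, "x": -0.01, "y": 0.024, "z": 0, "ax": 0, "ay": 0, "az": 0},
    {"fingers": -1, "x": -0.01, "y": 0.024, "z": 0, "ax": 0, "ay": 0, "az": 0},
    {"fingers": -1, "x": -0.01, "y": 0.024, "z": 0, "ax": 0, "ay": 0, "az": 0},
  ],
)

```text
clock: 14.5
tcp_pos: [0.4974, -0.1471, 0.2239]
orientation: [-3.141, 0.0, 0.003]
contact_force: [0.8, -0.3, -3.3]
grip_width: 0.0242
gripper_force: 59.2
```

Emit:
arm_command(
  rows=[
    {"fingers": -1, "x": -0.01, "y": 0.024, "z": 0, "ax": 0, "ay": 0, "az": 0},
    {"fingers": -1, "x": -0.01, "y": 0.024, "z": 0, "ax": 0, "ay": 0, "az": 0},
    {"fingers": -1, "x": -0.008, "y": 0.02, "z": 0, "ax": 0, "ay": 0, "az": 0},
    {"fingers": -1, "x": -0.006, "y": 0.016, "z": 0, "ax": 0, "ay": 0, "az": 0},
    {"fingers": -1, "x": -0.004, "y": 0.012, "z": 0, "ax": 0, "ay": 0, "az": 0},
    {"fingers": -1, "x": -0.002, "y": 0.008, "z": 0, "ax": 0, "ay": 0, "az": 0},
    {"fingers": -1, "x": -0.001, "y": 0.004, "z": 0, "ax": 0, "ay": 0, "az": 0},
    {"fingers": -1, "x": 0, "y": 0, "z": 0, "ax": 0, "ay": 0, "az": 0},
    {"fingers": -1, "x": 0, "y": 0, "z": 0, "ax": 0, "ay": 0, "az": 0},
    {"fingers": -1, "x": 0, "y": 0, "z": 0, "ax": 0, "ay": 0, "az": 0},
  ],
)

```text
clock: 15.33
tcp_pos: [0.4587, -0.2524, 0.2248]
orientation: [-3.141, -0.003, 0.0]
contact_force: [0.1, 0.0, -3.1]
grip_width: 0.0241
gripper_force: 59.2
```

Emit:
arm_command(
  rows=[
    {"fingers": -1, "x": 0, "y": 0, "z": 0.004, "ax": 0, "ay": 0, "az": 0},
    {"fingers": -1, "x": 0, "y": 0, "z": 0.01, "ax": 0, "ay": 0, "az": 0},
    {"fingers": -1, "x": 0, "y": 0, "z": 0.015, "ax": 0, "ay": 0, "az": 0},
    {"fingers": -1, "x": 0, "y": 0, "z": 0.017, "ax": 0, "ay": 0, "az": 0},
    {"fingers": -1, "x": 0, "y": 0, "z": 0.015, "ax": 0, "ay": 0, "az": 0},
    {"fingers": -1, "x": 0, "y": 0, "z": 0.012, "ax": 0, "ay": 0, "az": 0},
    {"fingers": -1, "x": 0, "y": 0, "z": 0.008, "ax": 0, "ay": 0, "az": 0},
    {"fingers": -1, "x": 0, "y": 0, "z": 0.004, "ax": 0, "ay": 0, "az": 0},
    {"fingers": -1, "x": 0, "y": 0, "z": 0.002, "ax": 0, "ay": 0, "az": 0},
    {"fingers": -1, "x": 0, "y": 0, "z": 0, "ax": 0, "ay": 0, "az": 0},
  ],
)

```text
clock: 16.17
tcp_pos: [0.4583, -0.2535, 0.1378]
orientation: [-3.142, -0.001, 0.0]
contact_force: [0.0, -0.2, -3.1]
grip_width: 0.0241
gripper_force: 59.2
```

Emit:
arm_command(
  rows=[
    {"fingers": -1, "x": 0, "y": 0, "z": 0.001, "ax": 0, "ay": 0, "az": 0},
    {"fingers": -1, "x": 0, "y": 0, "z": 0.001, "ax": 0, "ay": 0, "az": 0},
    {"fingers": -1, "x": 0, "y": 0, "z": 0.001, "ax": 0, "ay": 0, "az": 0},
    {"fingers": -1, "x": 0, "y": 0, "z": 0.001, "ax": 0, "ay": 0, "az": 0},
    {"fingers": -1, "x": 0, "y": 0, "z": 0, "ax": 0, "ay": 0, "az": 0},
    {"fingers": -1, "x": 0, "y": 0, "z": 0, "ax": 0, "ay": 0, "az": 0},
  ],
)

```text
clock: 16.67
tcp_pos: [0.4583, -0.2536, 0.1341]
orientation: [3.142, 0.001, 0.0]
contact_force: [0.2, -0.2, -3.6]
grip_width: 0.0241
gripper_force: 59.2
```

Emit:
arm_command(
  rows=[
    {"fingers": -1, "x": 0, "y": 0, "z": 0.001, "ax": 0, "ay": 0, "az": 0},
    {"fingers": -1, "x": 0, "y": 0, "z": 0.001, "ax": 0, "ay": 0, "az": 0},
    {"fingers": -1, "x": 0, "y": 0, "z": 0.001, "ax": 0, "ay": 0, "az": 0},
    {"fingers": -1, "x": 0, "y": 0, "z": 0, "ax": 0, "ay": 0, "az": 0},
  ],
)

```text
clock: 17.0
tcp_pos: [0.4596, -0.2543, 0.1328]
orientation: [3.14, 0.0, 0.004]
contact_force: [-2.7, 0.7, 9.3]
grip_width: 0.0241
gripper_force: 60.5
```

Both canisters are on the board. Release, rise, then move to the tin.

Emit:
arm_command(
  rows=[
    {"fingers": 0.5, "x": 0, "y": 0, "z": 0, "ax": 0, "ay": 0, "az": 0},
    {"fingers": 0.5, "x": 0, "y": 0, "z": 0, "ax": 0, "ay": 0, "az": 0},
    {"fingers": 0.5, "x": 0, "y": 0, "z": 0, "ax": 0, "ay": 0, "az": 0},
    {"fingers": 0.5, "x": 0, "y": 0, "z": 0, "ax": 0, "ay": 0, "az": 0},
    {"fingers": 0.5, "x": 0, "y": 0, "z": -0.004, "ax": 0, "ay": 0, "az": 0},
    {"fingers": 0.5, "x": 0, "y": 0, "z": -0.01, "ax": 0, "ay": 0, "az": 0},
    {"fingers": 0.5, "x": 0, "y": 0, "z": -0.02, "ax": 0, "ay": 0, "az": 0},
    {"fingers": 0.5, "x": 0, "y": 0, "z": -0.025, "ax": 0, "ay": 0, "az": 0},
    {"fingers": 0.5, "x": 0, "y": 0, "z": -0.02, "ax": 0, "ay": 0, "az": 0},
    {"fingers": 0.5, "x": 0, "y": 0, "z": -0.01, "ax": 0, "ay": 0, "az": 0},
  ],
)

```text
clock: 17.83
tcp_pos: [0.4596, -0.2542, 0.2235]
orientation: [3.14, 0.0, 0.007]
contact_force: [1.4, -0.2, 0.9]
grip_width: 0.064
gripper_force: 0.0
```

Emit:
arm_command(
  rows=[
    {"fingers": 0.5, "x": 0.006, "y": -0.01, "z": 0, "ax": 0, "ay": 0, "az": 0},
    {"fingers": 0.5, "x": 0.012, "y": -0.02, "z": 0, "ax": 0, "ay": 0, "az": 0},
    {"fingers": 0.5, "x": 0.018, "y": -0.03, "z": 0, "ax": 0, "ay": 0, "az": 0},
    {"fingers": 0.5, "x": 0.018, "y": -0.03, "z": 0, "ax": 0, "ay": 0, "az": 0},
    {"fingers": 0.5, "x": 0.018, "y": -0.03, "z": 0, "ax": 0, "ay": 0, "az": 0},
    {"fingers": 0.5, "x": 0.018, "y": -0.03, "z": 0, "ax": 0, "ay": 0, "az": 0},
    {"fingers": 0.5, "x": 0.018, "y": -0.03, "z": 0, "ax": 0, "ay": 0, "az": 0},
    {"fingers": 0.5, "x": 0.018, "y": -0.03, "z": 0, "ax": 0, "ay": 0, "az": 0},
    {"fingers": 0.5, "x": 0.018, "y": -0.03, "z": 0, "ax": 0, "ay": 0, "az": 0},
    {"fingers": 0.5, "x": 0.016, "y": -0.027, "z": 0, "ax": 0, "ay": 0, "az": 0},
  ],
)

```text
clock: 18.67
tcp_pos: [0.6182, 0.0171, 0.2186]
orientation: [-3.141, -0.003, 0.003]
contact_force: [0.3, -0.0, 0.3]
grip_width: 0.0642
gripper_force: 0.0
```

Emit:
arm_command(
  rows=[
    {"fingers": 0.5, "x": 0.013, "y": -0.022, "z": 0.005, "ax": 0, "ay": 0, "az": 0},
    {"fingers": 0.5, "x": 0.009, "y": -0.015, "z": 0.01, "ax": 0, "ay": 0, "az": 0},
    {"fingers": 0.5, "x": 0.005, "y": -0.009, "z": 0.015, "ax": 0, "ay": 0, "az": 0},
    {"fingers": 0.5, "x": 0, "y": 0, "z": 0.02, "ax": 0, "ay": 0, "az": 0},
    {"fingers": 0.5, "x": 0, "y": 0, "z": 0.02, "ax": 0, "ay": 0, "az": 0},
    {"fingers": 0.5, "x": 0, "y": 0, "z": 0.02, "ax": 0, "ay": 0, "az": 0},
    {"fingers": 0.5, "x": 0, "y": 0, "z": 0.015, "ax": 0, "ay": 0, "az": 0},
    {"fingers": 0.5, "x": 0, "y": 0, "z": 0.01, "ax": 0, "ay": 0, "az": 0},
    {"fingers": 0.5, "x": 0, "y": 0, "z": 0.005, "ax": 0, "ay": 0, "az": 0},
    {"fingers": 0.5, "x": 0, "y": 0, "z": 0, "ax": 0, "ay": 0, "az": 0},
  ],
)

```text
clock: 19.5
tcp_pos: [0.6439, 0.0593, 0.0982]
orientation: [3.141, 0.0, -0.005]
contact_force: [-0.2, -0.3, 0.3]
grip_width: 0.0637
gripper_force: 0.0
```

```bash
python3 - <<'E'
from bench import r
from h import *
f=r.grab_frame("wrist");w=cloud(f)
print(r.get_obs()["tcp_pos"])
h=cv2.cvtColor(f["frame"],cv2.COLOR_RGB2HSV)
m=sel(w,(.6,.7),(0,.12),(.055,.08))&(h[...,0]>45)&(h[...,0]<85)&(h[...,1]>100);print("tin",m.sum(),circ(w[m]) if m.any() else 0)
m=sel(w,(.6,.7),(-.08,0.01),(.07,.09));print("van",m.sum(),circ(w[m]))
f=r.grab_frame("top");w=cloud(f)
for n,xr,yr in(("or",(.38,.5),(-.42,-.3)),("bl",(.4,.52),(-.3,-.2))):
    P=w[sel(w,xr,yr,(.163,.182))];print(n,circ(P) if len(P) else 0)
E
```

```text
[0.64476323 0.05942038 0.09945986]
tin 4438 [647.2  60.4  22.9]
van 2743 [646.4 -27.2  16.1]
or [ 434.9 -351.9   12.9]
bl [ 456.8 -255.2   12.8]
```

Tin at (647, 60), both canisters standing on the board. Down 86 mm around the tin, then close.

Emit:
arm_command(
  rows=[
    {"fingers": 0.5, "x": 0.002, "y": -0.0005, "z": 0.005, "ax": 0, "ay": 0, "az": 0},
    {"fingers": 0.5, "x": 0, "y": 0, "z": 0.012, "ax": 0, "ay": 0, "az": 0},
    {"fingers": 0.5, "x": 0, "y": 0, "z": 0.016, "ax": 0, "ay": 0, "az": 0},
    {"fingers": 0.5, "x": 0, "y": 0, "z": 0.016, "ax": 0, "ay": 0, "az": 0},
    {"fingers": 0.5, "x": 0, "y": 0, "z": 0.014, "ax": 0, "ay": 0, "az": 0},
    {"fingers": 0.5, "x": 0, "y": 0, "z": 0.011, "ax": 0, "ay": 0, "az": 0},
    {"fingers": 0.5, "x": 0, "y": 0, "z": 0.008, "ax": 0, "ay": 0, "az": 0},
    {"fingers": 0.5, "x": 0, "y": 0, "z": 0.004, "ax": 0, "ay": 0, "az": 0},
    {"fingers": 0.5, "x": 0, "y": 0, "z": 0, "ax": 0, "ay": 0, "az": 0},
    {"fingers": 0.5, "x": 0, "y": 0, "z": 0, "ax": 0, "ay": 0, "az": 0},
  ],
)

```text
clock: 20.43
tcp_pos: [0.6475, 0.0601, 0.0142]
orientation: [-3.141, -0.001, -0.001]
contact_force: [-0.1, 0.1, 0.3]
grip_width: 0.0641
gripper_force: 0.0
```

Emit:
arm_command(
  rows=[
    {"fingers": -1, "x": 0, "y": 0, "z": 0, "ax": 0, "ay": 0, "az": 0},
    {"fingers": -1, "x": 0, "y": 0, "z": 0, "ax": 0, "ay": 0, "az": 0},
    {"fingers": -1, "x": 0, "y": 0, "z": 0, "ax": 0, "ay": 0, "az": 0},
    {"fingers": -1, "x": 0, "y": 0, "z": 0, "ax": 0, "ay": 0, "az": 0},
    {"fingers": -1, "x": 0, "y": 0, "z": 0, "ax": 0, "ay": 0, "az": 0},
    {"fingers": -1, "x": 0, "y": 0, "z": 0, "ax": 0, "ay": 0, "az": 0},
  ],
  grip_force=40,
)

```text
clock: 20.93
tcp_pos: [0.6481, 0.0601, 0.0151]
orientation: [-3.141, -0.0, -0.003]
contact_force: [0.9, -0.5, 5.5]
grip_width: 0.0448
gripper_force: 41.3
```

```bash
python3 - <<'E'
from bench import r
import cv2
f=r.grab_frame("side");cv2.imwrite("pics/s4.png",cv2.resize(f["frame"][80:260,240:480],(800,600))[:,:,::-1])
E
```

```text
(no output)
```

View pics/s4.png

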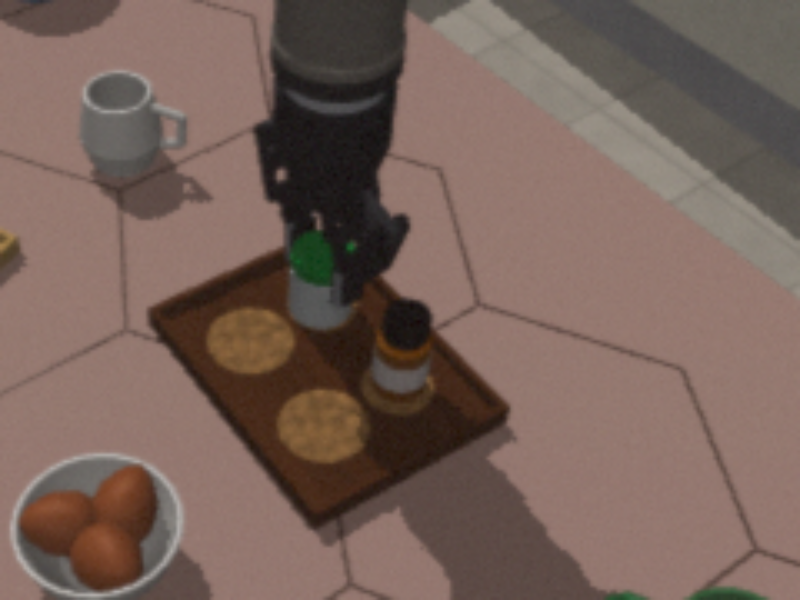

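The tin is gripped upright, its lid at (315,257) between the pads. The two front discs are empty. Lift, then carry to the yellow compartment.

Emit:
arm_command(
  rows=[
    {"fingers": -1, "x": 0, "y": 0, "z": -0.003, "ax": 0, "ay": 0, "az": 0},
    {"fingers": -1, "x": 0, "y": 0, "z": -0.008, "ax": 0, "ay": 0, "az": 0},
    {"fingers": -1, "x": 0, "y": 0, "z": -0.014, "ax": 0, "ay": 0, "az": 0},
    {"fingers": -1, "x": 0, "y": 0, "z": -0.018, "ax": 0, "ay": 0, "az": 0},
    {"fingers": -1, "x": 0, "y": 0, "z": -0.02, "ax": 0, "ay": 0, "az": 0},
    {"fingers": -1, "x": 0, "y": 0, "z": -0.02, "ax": 0, "ay": 0, "az": 0},
    {"fingers": -1, "x": 0, "y": 0, "z": -0.015, "ax": 0, "ay": 0, "az": 0},
    {"fingers": -1, "x": -0.003, "y": -0.004, "z": -0.01, "ax": 0, "ay": 0, "az": 0},
    {"fingers": -1, "x": -0.007, "y": -0.009, "z": -0.005, "ax": 0, "ay": 0, "az": 0},
    {"fingers": -1, "x": -0.012, "y": -0.015, "z": -0.002, "ax": 0, "ay": 0, "az": 0},
  ],
)

```text
clock: 21.82
tcp_pos: [0.6257, 0.087, 0.1302]
orientation: [3.141, -0.004, 0.003]
contact_force: [0.3, 1.0, -1.5]
grip_width: 0.0448
gripper_force: 41.0
```

Emit:
arm_command(
  rows=[
    {"fingers": -1, "x": -0.017, "y": -0.021, "z": 0, "ax": 0, "ay": 0, "az": 0},
    {"fingers": -1, "x": -0.02, "y": -0.024, "z": 0, "ax": 0, "ay": 0, "az": 0},
    {"fingers": -1, "x": -0.02, "y": -0.024, "z": 0, "ax": 0, "ay": 0, "az": 0},
    {"fingers": -1, "x": -0.02, "y": -0.024, "z": 0, "ax": 0, "ay": 0, "az": 0},
    {"fingers": -1, "x": -0.02, "y": -0.024, "z": 0, "ax": 0, "ay": 0, "az": 0},
    {"fingers": -1, "x": -0.02, "y": -0.024, "z": 0, "ax": 0, "ay": 0, "az": 0},
    {"fingers": -1, "x": -0.02, "y": -0.024, "z": 0, "ax": 0, "ay": 0, "az": 0},
    {"fingers": -1, "x": -0.02, "y": -0.024, "z": 0, "ax": 0, "ay": 0, "az": 0},
    {"fingers": -1, "x": -0.018, "y": -0.022, "z": 0, "ax": 0, "ay": 0, "az": 0},
    {"fingers": -1, "x": -0.013, "y": -0.017, "z": 0, "ax": 0, "ay": 0, "az": 0},
  ],
)

```text
clock: 22.65
tcp_pos: [0.4332, 0.3183, 0.1287]
orientation: [3.142, 0.006, -0.003]
contact_force: [1.0, 0.5, -0.7]
grip_width: 0.0446
gripper_force: 41.0
```

Emit:
arm_command(
  rows=[
    {"fingers": -1, "x": -0.01, "y": -0.012, "z": 0, "ax": 0, "ay": 0, "az": 0},
    {"fingers": -1, "x": -0.006, "y": -0.008, "z": 0, "ax": 0, "ay": 0, "az": 0},
    {"fingers": -1, "x": -0.003, "y": -0.004, "z": 0, "ax": 0, "ay": 0, "az": 0},
    {"fingers": -1, "x": 0, "y": 0, "z": 0, "ax": 0, "ay": 0, "az": 0},
    {"fingers": -1, "x": 0, "y": 0, "z": 0, "ax": 0, "ay": 0, "az": 0},
    {"fingers": -1, "x": 0, "y": 0, "z": 0, "ax": 0, "ay": 0, "az": 0},
  ],
)

```text
clock: 23.15
tcp_pos: [0.4189, 0.3387, 0.1288]
orientation: [3.141, -0.002, 0.0]
contact_force: [0.2, -0.7, -1.9]
grip_width: 0.0448
gripper_force: 41.0
```

```bash
python3 - <<'E'
from bench import r
import cv2
from h import *
f=r.grab_frame("wrist");cv2.imwrite("pics/w5.png",f["frame"][:,:,::-1]);w=cloud(f)
print(r.get_obs()["tcp_pos"])
hsv=cv2.cvtColor(f["frame"],cv2.COLOR_RGB2HSV)
m=sel(w,(.36,.5),(.2,.42),(-.005,.03))&(hsv[...,1]>90)&(hsv[...,2]>70);print(rect(f,m,.016))
f=r.grab_frame("side");w=cloud(f);hsv=cv2.cvtColor(f["frame"],cv2.COLOR_RGB2HSV)
m=sel(w,(.3,.55),(.2,.45),(-.005,.03))&(hsv[...,1]>90)&(hsv[...,2]>70);print(rect(f,m,.016))
E
```

```text
[0.41888236 0.3387045  0.12886946]
(array([432.2, 307.4]), array([ 89.7, 164.5]), 20.4)
(array([431.7, 297.6]), array([ 98.2, 177.4]), 20.2)
```

View pics/w5.png

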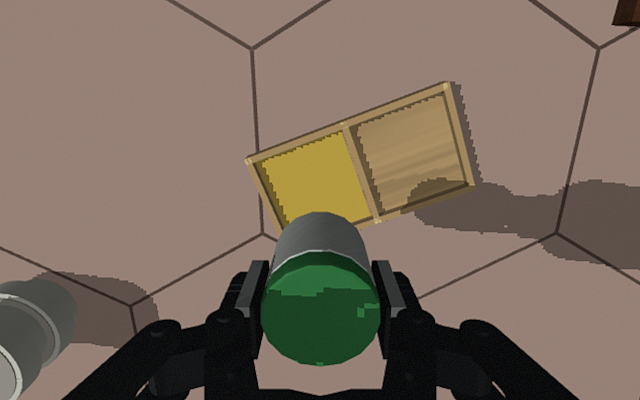

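The tin hangs upright, with the yellow compartment beyond it at (315,180). The tray centre is now estimated at (432, 305) and the yellow centre at (418, 342). Lowering.

Emit:
arm_command(
  rows=[
    {"fingers": -1, "x": 0, "y": -0.003, "z": 0.005, "ax": 0, "ay": 0, "az": 0},
    {"fingers": -1, "x": 0, "y": 0, "z": 0.012, "ax": 0, "ay": 0, "az": 0},
    {"fingers": -1, "x": 0, "y": 0, "z": 0.018, "ax": 0, "ay": 0, "az": 0},
    {"fingers": -1, "x": 0, "y": 0, "z": 0.02, "ax": 0, "ay": 0, "az": 0},
    {"fingers": -1, "x": 0, "y": 0, "z": 0.02, "ax": 0, "ay": 0, "az": 0},
    {"fingers": -1, "x": 0, "y": 0, "z": 0.015, "ax": 0, "ay": 0, "az": 0},
    {"fingers": -1, "x": 0, "y": 0, "z": 0.01, "ax": 0, "ay": 0, "az": 0},
    {"fingers": -1, "x": 0, "y": 0, "z": 0.006, "ax": 0, "ay": 0, "az": 0},
    {"fingers": -1, "x": 0, "y": 0, "z": 0.003, "ax": 0, "ay": 0, "az": 0},
    {"fingers": -1, "x": 0, "y": 0, "z": 0, "ax": 0, "ay": 0, "az": 0},
  ],
)

```text
clock: 24.08
tcp_pos: [0.4179, 0.3429, 0.0195]
orientation: [3.141, 0.001, -0.001]
contact_force: [0.4, -0.4, -1.9]
grip_width: 0.0449
gripper_force: 41.0
```

Emit:
arm_command(
  rows=[
    {"fingers": -1, "x": 0, "y": 0, "z": 0.001, "ax": 0, "ay": 0, "az": 0},
    {"fingers": -1, "x": 0, "y": 0, "z": 0.001, "ax": 0, "ay": 0, "az": 0},
    {"fingers": -1, "x": 0, "y": 0, "z": 0.001, "ax": 0, "ay": 0, "az": 0},
    {"fingers": -1, "x": 0, "y": 0, "z": 0.001, "ax": 0, "ay": 0, "az": 0},
    {"fingers": -1, "x": 0, "y": 0, "z": 0, "ax": 0, "ay": 0, "az": 0},
    {"fingers": -1, "x": 0, "y": 0, "z": 0, "ax": 0, "ay": 0, "az": 0},
  ],
)

```text
clock: 24.58
tcp_pos: [0.4181, 0.343, 0.0162]
orientation: [-3.141, -0.0, -0.0]
contact_force: [0.1, 0.8, -0.8]
grip_width: 0.0445
gripper_force: 41.0
```

Emit:
arm_command(
  rows=[
    {"fingers": -1, "x": 0, "y": 0, "z": 0.001, "ax": 0, "ay": 0, "az": 0},
    {"fingers": -1, "x": 0, "y": 0, "z": 0.001, "ax": 0, "ay": 0, "az": 0},
    {"fingers": -1, "x": 0, "y": 0, "z": 0.001, "ax": 0, "ay": 0, "az": 0},
    {"fingers": -1, "x": 0, "y": 0, "z": 0, "ax": 0, "ay": 0, "az": 0},
  ],
)

```text
clock: 24.92
tcp_pos: [0.418, 0.3429, 0.0131]
orientation: [3.141, 0.001, 0.0]
contact_force: [0.1, -1.5, 1.3]
grip_width: 0.0449
gripper_force: 41.2
```

Emit:
arm_command(
  rows=[
    {"fingers": -1, "x": 0, "y": 0, "z": 0.0007, "ax": 0, "ay": 0, "az": 0},
    {"fingers": -1, "x": 0, "y": 0, "z": 0, "ax": 0, "ay": 0, "az": 0},
    {"fingers": 0.4, "x": 0, "y": 0, "z": 0, "ax": 0, "ay": 0, "az": 0},
    {"fingers": 0.4, "x": 0, "y": 0, "z": 0, "ax": 0, "ay": 0, "az": 0},
    {"fingers": 0.4, "x": 0, "y": 0, "z": 0, "ax": 0, "ay": 0, "az": 0},
    {"fingers": 0.4, "x": 0, "y": 0, "z": -0.005, "ax": 0, "ay": 0, "az": 0},
    {"fingers": 0.4, "x": 0, "y": 0, "z": -0.012, "ax": 0, "ay": 0, "az": 0},
    {"fingers": 0.4, "x": 0, "y": 0, "z": -0.02, "ax": 0, "ay": 0, "az": 0},
    {"fingers": 0.4, "x": 0, "y": 0, "z": -0.025, "ax": 0, "ay": 0, "az": 0},
    {"fingers": 0.4, "x": 0, "y": 0, "z": -0.025, "ax": 0, "ay": 0, "az": 0},
  ],
)

```text
clock: 25.75
tcp_pos: [0.4177, 0.3428, 0.1009]
orientation: [3.141, 0.001, -0.001]
contact_force: [0.2, 0.7, -0.1]
grip_width: 0.0602
gripper_force: 0.0
```

```bash
python3 - <<'E'
from bench import r
from h import *
print(r.get_obs()["tcp_pos"])
f=r.grab_frame("side");w=cloud(f);h=cv2.cvtColor(f["frame"],cv2.COLOR_RGB2HSV)
m=sel(w,(.35,.5),(.28,.42),(.05,.08))&(h[...,0]>45)&(h[...,0]<85)&(h[...,1]>100);print("tin",m.sum(),circ(w[m]),np.median(w[m][:,2]))
E
```

```text
[0.41773292 0.34281395 0.10090031]
tin 202 [419.  342.1  23.2] 0.061172679224012094
```

Tin stands in the yellow compartment at (419, 342). Now to the vanilla.

Emit:
arm_command(
  rows=[
    {"fingers": 0.5, "x": 0.006, "y": 0.01, "z": -0.015, "ax": 0, "ay": 0, "az": 0},
    {"fingers": 0.5, "x": 0.012, "y": 0.019, "z": -0.01, "ax": 0, "ay": 0, "az": 0},
    {"fingers": 0.5, "x": 0.017, "y": 0.028, "z": -0.005, "ax": 0, "ay": 0, "az": 0},
    {"fingers": 0.5, "x": 0.0195, "y": 0.032, "z": 0, "ax": 0, "ay": 0, "az": 0},
    {"fingers": 0.5, "x": 0.0195, "y": 0.032, "z": 0, "ax": 0, "ay": 0, "az": 0},
    {"fingers": 0.5, "x": 0.0195, "y": 0.032, "z": 0, "ax": 0, "ay": 0, "az": 0},
    {"fingers": 0.5, "x": 0.0195, "y": 0.032, "z": 0, "ax": 0, "ay": 0, "az": 0},
    {"fingers": 0.5, "x": 0.0195, "y": 0.032, "z": 0, "ax": 0, "ay": 0, "az": 0},
    {"fingers": 0.5, "x": 0.0195, "y": 0.032, "z": 0, "ax": 0, "ay": 0, "az": 0},
    {"fingers": 0.5, "x": 0.0195, "y": 0.032, "z": 0, "ax": 0, "ay": 0, "az": 0},
  ],
)

```text
clock: 26.63
tcp_pos: [0.5905, 0.0603, 0.1304]
orientation: [-3.141, -0.001, -0.002]
contact_force: [0.2, 0.5, -0.2]
grip_width: 0.0638
gripper_force: 0.0
```

Emit:
arm_command(
  rows=[
    {"fingers": 0.5, "x": 0.0195, "y": 0.032, "z": 0, "ax": 0, "ay": 0, "az": 0},
    {"fingers": 0.5, "x": 0.016, "y": 0.026, "z": 0, "ax": 0, "ay": 0, "az": 0},
    {"fingers": 0.5, "x": 0.01, "y": 0.016, "z": 0, "ax": 0, "ay": 0, "az": 0},
    {"fingers": 0.5, "x": 0.007, "y": 0.011, "z": 0, "ax": 0, "ay": 0, "az": 0},
    {"fingers": 0.5, "x": 0.003, "y": 0.005, "z": 0, "ax": 0, "ay": 0, "az": 0},
    {"fingers": 0.5, "x": 0, "y": 0, "z": 0, "ax": 0, "ay": 0, "az": 0},
    {"fingers": 0.5, "x": 0, "y": 0, "z": 0, "ax": 0, "ay": 0, "az": 0},
    {"fingers": 0.5, "x": 0, "y": 0, "z": 0, "ax": 0, "ay": 0, "az": 0},
  ],
)

```text
clock: 27.3
tcp_pos: [0.6445, -0.0257, 0.1295]
orientation: [-3.141, -0.005, 0.001]
contact_force: [1.0, 0.2, 0.8]
grip_width: 0.0638
gripper_force: 0.0
```

```bash
python3 - <<'E'
from bench import r
from h import *
f=r.grab_frame("wrist");w=cloud(f)
print(r.get_obs()["tcp_pos"])
m=sel(w,(.6,.7),(-.08,0.01),(.07,.09));print("van",m.sum(),circ(w[m]))
E
```

```text
[ 0.64459392 -0.0258074   0.12947381]
van 1937 [646.5 -27.6  16. ]
```

Emit:
arm_command(
  rows=[
    {"fingers": 0.5, "x": 0.002, "y": 0.002, "z": 0.006, "ax": 0, "ay": 0, "az": 0},
    {"fingers": 0.5, "x": 0, "y": 0, "z": 0.014, "ax": 0, "ay": 0, "az": 0},
    {"fingers": 0.5, "x": 0, "y": 0, "z": 0.02, "ax": 0, "ay": 0, "az": 0},
    {"fingers": 0.5, "x": 0, "y": 0, "z": 0.022, "ax": 0, "ay": 0, "az": 0},
    {"fingers": 0.5, "x": 0, "y": 0, "z": 0.02, "ax": 0, "ay": 0, "az": 0},
    {"fingers": 0.5, "x": 0, "y": 0, "z": 0.016, "ax": 0, "ay": 0, "az": 0},
    {"fingers": 0.5, "x": 0, "y": 0, "z": 0.011, "ax": 0, "ay": 0, "az": 0},
    {"fingers": 0.5, "x": 0, "y": 0, "z": 0.006, "ax": 0, "ay": 0, "az": 0},
    {"fingers": 0.5, "x": 0, "y": 0, "z": 0.003, "ax": 0, "ay": 0, "az": 0},
    {"fingers": 0.5, "x": 0, "y": 0, "z": 0, "ax": 0, "ay": 0, "az": 0},
  ],
)

```text
clock: 28.18
tcp_pos: [0.6472, -0.0298, 0.0111]
orientation: [-3.142, -0.001, 0.0]
contact_force: [-0.0, 0.0, -0.4]
grip_width: 0.0642
gripper_force: 0.0
```

Emit:
arm_command(
  rows=[
    {"fingers": 0.5, "x": 0, "y": 0, "z": 0, "ax": 0, "ay": 0, "az": 0},
    {"fingers": -1, "x": 0, "y": 0, "z": 0, "ax": 0, "ay": 0, "az": 0},
    {"fingers": -1, "x": 0, "y": 0, "z": 0, "ax": 0, "ay": 0, "az": 0},
    {"fingers": -1, "x": 0, "y": 0, "z": 0, "ax": 0, "ay": 0, "az": 0},
    {"fingers": -1, "x": 0, "y": 0, "z": 0, "ax": 0, "ay": 0, "az": 0},
    {"fingers": -1, "x": 0, "y": 0, "z": 0, "ax": 0, "ay": 0, "az": 0},
    {"fingers": -1, "x": 0, "y": 0, "z": 0, "ax": 0, "ay": 0, "az": 0},
    {"fingers": -1, "x": 0, "y": 0, "z": 0, "ax": 0, "ay": 0, "az": 0},
  ],
)

```text
clock: 28.85
tcp_pos: [0.648, -0.0299, 0.0124]
orientation: [3.142, 0.001, 0.003]
contact_force: [-0.9, 0.2, 6.1]
grip_width: 0.0368
gripper_force: 40.2
```

Emit:
arm_command(
  rows=[
    {"fingers": -1, "x": 0, "y": 0, "z": -0.003, "ax": 0, "ay": 0, "az": 0},
    {"fingers": -1, "x": 0, "y": 0, "z": -0.008, "ax": 0, "ay": 0, "az": 0},
    {"fingers": -1, "x": 0, "y": 0, "z": -0.014, "ax": 0, "ay": 0, "az": 0},
    {"fingers": -1, "x": 0, "y": 0, "z": -0.018, "ax": 0, "ay": 0, "az": 0},
    {"fingers": -1, "x": 0, "y": 0, "z": -0.02, "ax": 0, "ay": 0, "az": 0},
    {"fingers": -1, "x": 0, "y": 0, "z": -0.02, "ax": 0, "ay": 0, "az": 0},
    {"fingers": -1, "x": 0, "y": 0, "z": -0.015, "ax": 0, "ay": 0, "az": 0},
    {"fingers": -1, "x": -0.003, "y": -0.004, "z": -0.01, "ax": 0, "ay": 0, "az": 0},
    {"fingers": -1, "x": -0.006, "y": -0.009, "z": -0.005, "ax": 0, "ay": 0, "az": 0},
    {"fingers": -1, "x": -0.01, "y": -0.015, "z": -0.002, "ax": 0, "ay": 0, "az": 0},
  ],
)

```text
clock: 29.68
tcp_pos: [0.6285, -0.003, 0.1275]
orientation: [3.141, -0.004, 0.003]
contact_force: [0.2, -0.8, -1.3]
grip_width: 0.0369
gripper_force: 40.1
```

Emit:
arm_command(
  rows=[
    {"fingers": -1, "x": -0.014, "y": -0.02, "z": 0, "ax": 0, "ay": 0, "az": 0},
    {"fingers": -1, "x": -0.017, "y": -0.025, "z": 0, "ax": 0, "ay": 0, "az": 0},
    {"fingers": -1, "x": -0.017, "y": -0.025, "z": 0, "ax": 0, "ay": 0, "az": 0},
    {"fingers": -1, "x": -0.017, "y": -0.025, "z": 0, "ax": 0, "ay": 0, "az": 0},
    {"fingers": -1, "x": -0.017, "y": -0.025, "z": 0, "ax": 0, "ay": 0, "az": 0},
    {"fingers": -1, "x": -0.017, "y": -0.025, "z": 0, "ax": 0, "ay": 0, "az": 0},
    {"fingers": -1, "x": -0.017, "y": -0.025, "z": 0, "ax": 0, "ay": 0, "az": 0},
    {"fingers": -1, "x": -0.017, "y": -0.025, "z": 0, "ax": 0, "ay": 0, "az": 0},
    {"fingers": -1, "x": -0.016, "y": -0.022, "z": 0, "ax": 0, "ay": 0, "az": 0},
    {"fingers": -1, "x": -0.013, "y": -0.018, "z": 0, "ax": 0, "ay": 0, "az": 0},
  ],
)

```text
clock: 30.52
tcp_pos: [0.4629, 0.2352, 0.126]
orientation: [3.142, 0.005, -0.002]
contact_force: [-0.5, 0.3, -1.3]
grip_width: 0.0369
gripper_force: 40.1
```

Emit:
arm_command(
  rows=[
    {"fingers": -1, "x": -0.01, "y": -0.015, "z": 0, "ax": 0, "ay": 0, "az": 0},
    {"fingers": -1, "x": -0.006, "y": -0.009, "z": 0, "ax": 0, "ay": 0, "az": 0},
    {"fingers": -1, "x": -0.003, "y": -0.004, "z": 0, "ax": 0, "ay": 0, "az": 0},
    {"fingers": -1, "x": 0, "y": -0.001, "z": 0, "ax": 0, "ay": 0, "az": 0},
    {"fingers": -1, "x": 0, "y": 0, "z": 0, "ax": 0, "ay": 0, "az": 0},
    {"fingers": -1, "x": 0, "y": 0, "z": 0, "ax": 0, "ay": 0, "az": 0},
    {"fingers": -1, "x": 0, "y": 0, "z": 0, "ax": 0, "ay": 0, "az": 0},
  ],
)

```text
clock: 31.1
tcp_pos: [0.4478, 0.2607, 0.1262]
orientation: [3.141, -0.003, 0.0]
contact_force: [-0.2, 0.1, -0.8]
grip_width: 0.037
gripper_force: 40.1
```

Emit:
arm_command(
  rows=[
    {"fingers": -1, "x": 0, "y": 0, "z": 0.005, "ax": 0, "ay": 0, "az": 0},
    {"fingers": -1, "x": 0, "y": 0, "z": 0.012, "ax": 0, "ay": 0, "az": 0},
    {"fingers": -1, "x": 0, "y": 0, "z": 0.018, "ax": 0, "ay": 0, "az": 0},
    {"fingers": -1, "x": 0, "y": 0, "z": 0.02, "ax": 0, "ay": 0, "az": 0},
    {"fingers": -1, "x": 0, "y": 0, "z": 0.02, "ax": 0, "ay": 0, "az": 0},
    {"fingers": -1, "x": 0, "y": 0, "z": 0.015, "ax": 0, "ay": 0, "az": 0},
    {"fingers": -1, "x": 0, "y": 0, "z": 0.011, "ax": 0, "ay": 0, "az": 0},
    {"fingers": -1, "x": 0, "y": 0, "z": 0.006, "ax": 0, "ay": 0, "az": 0},
    {"fingers": -1, "x": 0, "y": 0, "z": 0.003, "ax": 0, "ay": 0, "az": 0},
    {"fingers": -1, "x": 0, "y": 0, "z": 0, "ax": 0, "ay": 0, "az": 0},
  ],
)

```text
clock: 31.93
tcp_pos: [0.4471, 0.2618, 0.016]
orientation: [3.141, 0.0, -0.001]
contact_force: [-0.3, -0.3, -2.0]
grip_width: 0.0367
gripper_force: 40.1
```

Emit:
arm_command(
  rows=[
    {"fingers": -1, "x": 0, "y": 0, "z": 0.001, "ax": 0, "ay": 0, "az": 0},
    {"fingers": -1, "x": 0, "y": 0, "z": 0.001, "ax": 0, "ay": 0, "az": 0},
    {"fingers": -1, "x": 0, "y": 0, "z": 0.001, "ax": 0, "ay": 0, "az": 0},
    {"fingers": -1, "x": 0, "y": 0, "z": 0.001, "ax": 0, "ay": 0, "az": 0},
    {"fingers": -1, "x": 0, "y": 0, "z": 0, "ax": 0, "ay": 0, "az": 0},
    {"fingers": -1, "x": 0, "y": 0, "z": 0, "ax": 0, "ay": 0, "az": 0},
  ],
)

```text
clock: 32.43
tcp_pos: [0.4471, 0.2619, 0.0124]
orientation: [-3.142, -0.001, -0.0]
contact_force: [0.5, -1.2, -0.6]
grip_width: 0.0367
gripper_force: 40.1
```

Emit:
arm_command(
  rows=[
    {"fingers": -1, "x": 0, "y": 0, "z": 0.001, "ax": 0, "ay": 0, "az": 0},
    {"fingers": -1, "x": 0, "y": 0, "z": 0.001, "ax": 0, "ay": 0, "az": 0},
    {"fingers": -1, "x": 0, "y": 0, "z": 0.001, "ax": 0, "ay": 0, "az": 0},
    {"fingers": -1, "x": 0, "y": 0, "z": 0, "ax": 0, "ay": 0, "az": 0},
  ],
)

```text
clock: 32.77
tcp_pos: [0.4472, 0.262, 0.0103]
orientation: [3.141, 0.001, 0.001]
contact_force: [-4.2, -2.4, 12.8]
grip_width: 0.0366
gripper_force: 41.6
```

Contact. Release and rise.

Emit:
arm_command(
  rows=[
    {"fingers": 0.25, "x": 0, "y": 0, "z": 0, "ax": 0, "ay": 0, "az": 0},
    {"fingers": 0.25, "x": 0, "y": 0, "z": 0, "ax": 0, "ay": 0, "az": 0},
    {"fingers": 0.25, "x": 0, "y": 0, "z": 0, "ax": 0, "ay": 0, "az": 0},
    {"fingers": 0.25, "x": 0, "y": 0, "z": -0.005, "ax": 0, "ay": 0, "az": 0},
    {"fingers": 0.25, "x": 0, "y": 0, "z": -0.012, "ax": 0, "ay": 0, "az": 0},
    {"fingers": 0.25, "x": 0, "y": 0, "z": -0.025, "ax": 0, "ay": 0, "az": 0},
    {"fingers": 0.25, "x": 0, "y": 0, "z": -0.035, "ax": 0, "ay": 0, "az": 0},
    {"fingers": 0.25, "x": 0, "y": 0, "z": -0.035, "ax": 0, "ay": 0, "az": 0},
    {"fingers": 0.25, "x": 0, "y": 0, "z": -0.035, "ax": 0, "ay": 0, "az": 0},
    {"fingers": 0.25, "x": 0, "y": 0, "z": -0.035, "ax": 0, "ay": 0, "az": 0},
  ],
)

```text
clock: 33.6
tcp_pos: [0.4467, 0.2619, 0.1941]
orientation: [-3.141, -0.001, -0.001]
contact_force: [1.0, 0.7, -0.4]
grip_width: 0.0535
gripper_force: 0.0
```

```bash
python3 - <<'E'
from bench import r
from h import *
f=r.grab_frame("side");w=cloud(f)
cv2.imwrite("pics/s6.png",cv2.resize(f["frame"][90:210,140:300],(800,600))[:,:,::-1])
m=sel(w,(.38,.5),(.2,.31),(.07,.09));print("van",m.sum(),circ(w[m]),r.get_obs()["tcp_pos"])
f=r.grab_frame("top");w=cloud(f)
for n,xr,yr in(("or",(.38,.5),(-.42,-.3)),("bl",(.4,.52),(-.3,-.2))):
    P=w[sel(w,xr,yr,(.163,.182))];print(n,circ(P) if len(P) else 0)
E
```

```text
van 122 [446.7 261.1  16.2] [0.45000087 0.26445717 0.20102488]
or [ 435.1 -351.4   13.1]
bl [ 457.  -255.1   12.7]
```

View pics/s6.png

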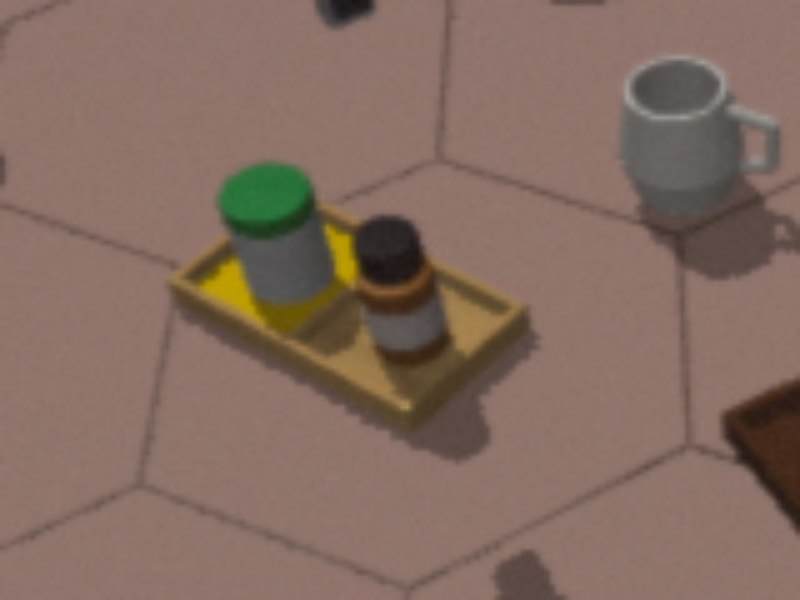

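Tin at (275,235) in the yellow compartment and bottle at (400,290) in the plain one, both upright. Back for the blue canister.

Emit:
arm_command(
  rows=[
    {"fingers": 0.4, "x": 0.004, "y": 0.011, "z": -0.01, "ax": 0, "ay": 0, "az": 0},
    {"fingers": 0.4, "x": 0.004, "y": 0.022, "z": -0.01, "ax": 0, "ay": 0, "az": 0},
    {"fingers": 0.4, "x": 0.004, "y": 0.034, "z": -0.008, "ax": 0, "ay": 0, "az": 0},
    {"fingers": 0.4, "x": 0.004, "y": 0.038, "z": 0, "ax": 0, "ay": 0, "az": 0},
    {"fingers": 0.4, "x": 0.004, "y": 0.038, "z": 0, "ax": 0, "ay": 0, "az": 0},
    {"fingers": 0.4, "x": 0.004, "y": 0.038, "z": 0, "ax": 0, "ay": 0, "az": 0},
    {"fingers": 0.4, "x": 0.004, "y": 0.038, "z": 0, "ax": 0, "ay": 0, "az": 0},
    {"fingers": 0.4, "x": 0.004, "y": 0.038, "z": 0, "ax": 0, "ay": 0, "az": 0},
    {"fingers": 0.4, "x": 0.004, "y": 0.038, "z": 0, "ax": 0, "ay": 0, "az": 0},
    {"fingers": 0.4, "x": 0.004, "y": 0.038, "z": 0, "ax": 0, "ay": 0, "az": 0},
  ],
)

```text
clock: 34.53
tcp_pos: [0.4867, -0.0728, 0.2198]
orientation: [-3.141, -0.001, -0.001]
contact_force: [2.5, 0.7, 0.1]
grip_width: 0.06
gripper_force: 0.0
```

Emit:
arm_command(
  rows=[
    {"fingers": 0.4, "x": -0.005, "y": 0.038, "z": 0, "ax": 0, "ay": 0, "az": 0},
    {"fingers": 0.4, "x": -0.005, "y": 0.038, "z": 0, "ax": 0, "ay": 0, "az": 0},
    {"fingers": 0.4, "x": -0.005, "y": 0.036, "z": 0, "ax": 0, "ay": 0, "az": 0},
    {"fingers": 0.4, "x": -0.005, "y": 0.03, "z": 0, "ax": 0, "ay": 0, "az": 0},
    {"fingers": 0.4, "x": -0.005, "y": 0.02, "z": 0, "ax": 0, "ay": 0, "az": 0},
    {"fingers": 0.4, "x": -0.0025, "y": 0.012, "z": 0, "ax": 0, "ay": 0, "az": 0},
    {"fingers": 0.4, "x": 0, "y": 0.0065, "z": 0, "ax": 0, "ay": 0, "az": 0},
    {"fingers": 0.4, "x": 0, "y": 0.003, "z": 0, "ax": 0, "ay": 0, "az": 0},
    {"fingers": 0.4, "x": 0, "y": 0, "z": 0, "ax": 0, "ay": 0, "az": 0},
    {"fingers": 0.4, "x": 0, "y": 0, "z": 0, "ax": 0, "ay": 0, "az": 0},
  ],
)

```text
clock: 35.37
tcp_pos: [0.4601, -0.2534, 0.2193]
orientation: [-3.141, -0.003, -0.0]
contact_force: [0.4, -0.9, -0.4]
grip_width: 0.0595
gripper_force: 0.0
```

Emit:
arm_command(
  rows=[
    {"fingers": 0.4, "x": 0, "y": 0, "z": 0, "ax": 0, "ay": 0, "az": 0},
    {"fingers": 0.4, "x": 0, "y": 0, "z": 0, "ax": 0, "ay": 0, "az": 0},
  ],
  grip_force=60,
)

```text
clock: 35.53
tcp_pos: [0.4601, -0.2535, 0.2193]
orientation: [-3.141, -0.003, -0.0]
contact_force: [-0.3, 0.7, 0.6]
grip_width: 0.0597
gripper_force: 0.0
```

```bash
python3 - <<'E'
from bench import r
from h import *
f=r.grab_frame("wrist");w=cloud(f);print(r.get_obs()["tcp_pos"])
P=w[sel(w,(.4,.52),(-.3,-.21),(.166,.184))];print("bl knob",circ(P))
E
```

```text
[ 0.4600974  -0.25365575  0.21936307]
bl knob [ 458.8 -254.5   12.8]
```

Emit:
arm_command(
  rows=[
    {"fingers": 0.4, "x": -0.0005, "y": 0.001, "z": 0.005, "ax": 0, "ay": 0, "az": 0},
    {"fingers": 0.4, "x": 0, "y": 0, "z": 0.012, "ax": 0, "ay": 0, "az": 0},
    {"fingers": 0.4, "x": 0, "y": 0, "z": 0.018, "ax": 0, "ay": 0, "az": 0},
    {"fingers": 0.4, "x": 0, "y": 0, "z": 0.018, "ax": 0, "ay": 0, "az": 0},
    {"fingers": 0.4, "x": 0, "y": 0, "z": 0.014, "ax": 0, "ay": 0, "az": 0},
    {"fingers": 0.4, "x": 0, "y": 0, "z": 0.01, "ax": 0, "ay": 0, "az": 0},
    {"fingers": 0.4, "x": 0, "y": 0, "z": 0.006, "ax": 0, "ay": 0, "az": 0},
    {"fingers": 0.4, "x": 0, "y": 0, "z": 0.003, "ax": 0, "ay": 0, "az": 0},
    {"fingers": 0.4, "x": 0, "y": 0, "z": 0, "ax": 0, "ay": 0, "az": 0},
    {"fingers": 0.4, "x": 0, "y": 0, "z": 0, "ax": 0, "ay": 0, "az": 0},
  ],
)

```text
clock: 36.42
tcp_pos: [0.4597, -0.2558, 0.1338]
orientation: [3.141, 0.001, 0.001]
contact_force: [0.1, 0.4, -0.2]
grip_width: 0.0595
gripper_force: 0.0
```

Emit:
arm_command(
  rows=[
    {"fingers": -1, "x": 0, "y": 0, "z": 0, "ax": 0, "ay": 0, "az": 0},
    {"fingers": -1, "x": 0, "y": 0, "z": 0, "ax": 0, "ay": 0, "az": 0},
    {"fingers": -1, "x": 0, "y": 0, "z": 0, "ax": 0, "ay": 0, "az": 0},
    {"fingers": -1, "x": 0, "y": 0, "z": 0, "ax": 0, "ay": 0, "az": 0},
    {"fingers": -1, "x": 0, "y": 0, "z": 0, "ax": 0, "ay": 0, "az": 0},
    {"fingers": -1, "x": 0, "y": 0, "z": 0, "ax": 0, "ay": 0, "az": 0},
    {"fingers": -1, "x": 0, "y": 0, "z": 0, "ax": 0, "ay": 0, "az": 0},
  ],
)

```text
clock: 37.0
tcp_pos: [0.4598, -0.2559, 0.1342]
orientation: [3.141, 0.001, 0.002]
contact_force: [-1.4, 0.3, 5.7]
grip_width: 0.024
gripper_force: 59.0
```

Emit:
arm_command(
  rows=[
    {"fingers": -1, "x": 0, "y": 0, "z": -0.003, "ax": 0, "ay": 0, "az": 0},
    {"fingers": -1, "x": 0, "y": 0, "z": -0.007, "ax": 0, "ay": 0, "az": 0},
    {"fingers": -1, "x": 0, "y": 0, "z": -0.012, "ax": 0, "ay": 0, "az": 0},
    {"fingers": -1, "x": 0, "y": 0, "z": -0.015, "ax": 0, "ay": 0, "az": 0},
    {"fingers": -1, "x": 0, "y": 0, "z": -0.016, "ax": 0, "ay": 0, "az": 0},
    {"fingers": -1, "x": 0, "y": 0, "z": -0.016, "ax": 0, "ay": 0, "az": 0},
    {"fingers": -1, "x": 0, "y": 0, "z": -0.012, "ax": 0, "ay": 0, "az": 0},
    {"fingers": -1, "x": 0, "y": 0, "z": -0.009, "ax": 0, "ay": 0, "az": 0},
    {"fingers": -1, "x": 0, "y": 0, "z": -0.005, "ax": 0, "ay": 0, "az": 0},
    {"fingers": -1, "x": 0, "y": 0, "z": 0, "ax": 0, "ay": 0, "az": 0},
  ],
)

```text
clock: 37.83
tcp_pos: [0.4596, -0.2557, 0.2291]
orientation: [3.141, 0.001, 0.002]
contact_force: [0.9, 0.2, -2.9]
grip_width: 0.024
gripper_force: 59.1
```

Emit:
arm_command(
  rows=[
    {"fingers": -1, "x": 0.003, "y": -0.007, "z": 0, "ax": 0, "ay": 0, "az": 0},
    {"fingers": -1, "x": 0.006, "y": -0.014, "z": 0, "ax": 0, "ay": 0, "az": 0},
    {"fingers": -1, "x": 0.008, "y": -0.021, "z": 0, "ax": 0, "ay": 0, "az": 0},
    {"fingers": -1, "x": 0.01, "y": -0.024, "z": 0, "ax": 0, "ay": 0, "az": 0},
    {"fingers": -1, "x": 0.01, "y": -0.024, "z": 0, "ax": 0, "ay": 0, "az": 0},
    {"fingers": -1, "x": 0.01, "y": -0.024, "z": 0, "ax": 0, "ay": 0, "az": 0},
    {"fingers": -1, "x": 0.01, "y": -0.024, "z": 0, "ax": 0, "ay": 0, "az": 0},
    {"fingers": -1, "x": 0.01, "y": -0.024, "z": 0, "ax": 0, "ay": 0, "az": 0},
    {"fingers": -1, "x": 0.01, "y": -0.024, "z": 0, "ax": 0, "ay": 0, "az": 0},
    {"fingers": -1, "x": 0.01, "y": -0.024, "z": 0, "ax": 0, "ay": 0, "az": 0},
  ],
)

```text
clock: 38.67
tcp_pos: [0.5458, -0.0435, 0.2271]
orientation: [-3.141, -0.001, 0.003]
contact_force: [0.8, -0.6, -2.8]
grip_width: 0.0236
gripper_force: 59.1
```

Emit:
arm_command(
  rows=[
    {"fingers": -1, "x": 0.01, "y": -0.024, "z": 0, "ax": 0, "ay": 0, "az": 0},
    {"fingers": -1, "x": 0.01, "y": -0.024, "z": 0, "ax": 0, "ay": 0, "az": 0},
    {"fingers": -1, "x": 0.008, "y": -0.021, "z": 0, "ax": 0, "ay": 0, "az": 0},
    {"fingers": -1, "x": 0.006, "y": -0.017, "z": 0, "ax": 0, "ay": 0, "az": 0},
    {"fingers": -1, "x": 0.004, "y": -0.012, "z": 0, "ax": 0, "ay": 0, "az": 0},
    {"fingers": -1, "x": 0.002, "y": -0.008, "z": 0, "ax": 0, "ay": 0, "az": 0},
    {"fingers": -1, "x": 0, "y": -0.004, "z": 0, "ax": 0, "ay": 0, "az": 0},
    {"fingers": -1, "x": 0, "y": 0, "z": 0, "ax": 0, "ay": 0, "az": 0},
    {"fingers": -1, "x": 0, "y": 0, "z": 0, "ax": 0, "ay": 0, "az": 0},
    {"fingers": -1, "x": 0, "y": 0, "z": 0, "ax": 0, "ay": 0, "az": 0},
  ],
)

```text
clock: 39.5
tcp_pos: [0.5859, 0.0629, 0.2282]
orientation: [3.141, -0.002, -0.0]
contact_force: [0.2, 0.2, -3.7]
grip_width: 0.024
gripper_force: 59.2
```

Emit:
arm_command(
  rows=[
    {"fingers": -1, "x": 0.0005, "y": -0.0005, "z": 0.004, "ax": 0, "ay": 0, "az": 0},
    {"fingers": -1, "x": 0, "y": 0, "z": 0.01, "ax": 0, "ay": 0, "az": 0},
    {"fingers": -1, "x": 0, "y": 0, "z": 0.015, "ax": 0, "ay": 0, "az": 0},
    {"fingers": -1, "x": 0, "y": 0, "z": 0.017, "ax": 0, "ay": 0, "az": 0},
    {"fingers": -1, "x": 0, "y": 0, "z": 0.016, "ax": 0, "ay": 0, "az": 0},
    {"fingers": -1, "x": 0, "y": 0, "z": 0.014, "ax": 0, "ay": 0, "az": 0},
    {"fingers": -1, "x": 0, "y": 0, "z": 0.009, "ax": 0, "ay": 0, "az": 0},
    {"fingers": -1, "x": 0, "y": 0, "z": 0.005, "ax": 0, "ay": 0, "az": 0},
    {"fingers": -1, "x": 0, "y": 0, "z": 0.002, "ax": 0, "ay": 0, "az": 0},
    {"fingers": -1, "x": 0, "y": 0, "z": 0, "ax": 0, "ay": 0, "az": 0},
  ],
)

```text
clock: 40.33
tcp_pos: [0.5867, 0.0649, 0.1361]
orientation: [3.142, 0.0, -0.0]
contact_force: [-0.5, 0.8, -3.9]
grip_width: 0.0241
gripper_force: 59.2
```

Emit:
arm_command(
  rows=[
    {"fingers": -1, "x": 0, "y": 0, "z": 0, "ax": 0, "ay": 0, "az": 0},
    {"fingers": -1, "x": 0, "y": 0, "z": 0.001, "ax": 0, "ay": 0, "az": 0},
    {"fingers": -1, "x": 0, "y": 0, "z": 0.001, "ax": 0, "ay": 0, "az": 0},
    {"fingers": -1, "x": 0, "y": 0, "z": 0, "ax": 0, "ay": 0, "az": 0},
  ],
)

```text
clock: 40.67
tcp_pos: [0.5868, 0.065, 0.1346]
orientation: [-3.142, -0.001, -0.001]
contact_force: [0.0, -0.4, -4.0]
grip_width: 0.024
gripper_force: 59.2
```

```bash
python3 - <<'E'
from bench import r
from h import *
print(r.get_obs()["tcp_pos"],np.round(r.get_obs()["contact_force"],1))
import pickle
for f in(pickle.load(open("f0.pkl","rb"))["side"],r.grab_frame("side")):
    w=cloud(f);h=cv2.cvtColor(f["frame"],cv2.COLOR_RGB2HSV)
    m=sel(w,(.53,.64),(.02,.11),(.05,.12))&(h[...,0]>95)&(h[...,0]<125)&(h[...,1]>80);P=w[m];print(len(P),P[:,:2].min(0).round(4),P[:,:2].max(0).round(4),P.mean(0).round(4))
E
```

```text
[0.58683479 0.06502522 0.13462015] [ 0.  -0.4 -4. ]
490 [0.5577 0.0316] [0.6041 0.0673] [0.5728 0.0422 0.086 ]
518 [0.5574 0.0346] [0.6033 0.07  ] [0.5731 0.045  0.0863]
```

Blue would come down 2.7 mm too far in +y compared with the first picture. I'll correct that before setting it down.

Emit:
arm_command(
  rows=[
    {"fingers": -1, "x": 0, "y": 0.0015, "z": 0, "ax": 0, "ay": 0, "az": 0},
    {"fingers": -1, "x": 0, "y": 0.0012, "z": 0, "ax": 0, "ay": 0, "az": 0},
    {"fingers": -1, "x": 0, "y": 0, "z": 0.001, "ax": 0, "ay": 0, "az": 0},
    {"fingers": -1, "x": 0, "y": 0, "z": 0.001, "ax": 0, "ay": 0, "az": 0},
    {"fingers": -1, "x": 0, "y": 0, "z": 0, "ax": 0, "ay": 0, "az": 0},
    {"fingers": -1, "x": 0, "y": 0, "z": 0, "ax": 0, "ay": 0, "az": 0},
  ],
)

```text
clock: 41.22
tcp_pos: [0.5866, 0.0623, 0.1323]
orientation: [3.142, 0.001, -0.0]
contact_force: [0.2, -0.7, -2.9]
grip_width: 0.0239
gripper_force: 59.5
```

```bash
cat > cmp.py <<'E'
from bench import r
from h import *
import sys,pickle
c=sys.argv[1]
o=r.get_obs();print(np.round(o["tcp_pos"],4),np.round(o["contact_force"],1))
for f in(pickle.load(open("f0.pkl","rb"))["side"],r.grab_frame("side")):
    w=cloud(f);h=cv2.cvtColor(f["frame"],cv2.COLOR_RGB2HSV)
    m=sel(w,(.53,.64),(.02,.11),(.05,.12))&(h[...,0]>95)&(h[...,0]<125)&(h[...,1]>80) if c=="b" else sel(w,(.53,.64),(-.07,.01),(.05,.12))&(h[...,0]<14)&(h[...,1]>190)
    P=w[m];print(len(P),P[:,:2].min(0).round(4),P[:,:2].max(0).round(4),P.mean(0).round(4))
E
python3 cmp.py b
```

```text
[0.5866 0.0623 0.1323] [ 0.2 -0.7 -2.9]
490 [0.5577 0.0316] [0.6041 0.0673] [0.5728 0.0422 0.086 ]
524 [0.5573 0.032 ] [0.6046 0.0665] [0.573  0.0423 0.0863]
```

Position now matches the original within 0.5 mm. Final touchdown.

Emit:
arm_command(
  rows=[
    {"fingers": -1, "x": 0, "y": 0, "z": 0.0007, "ax": 0, "ay": 0, "az": 0},
    {"fingers": -1, "x": 0, "y": 0, "z": 0.0007, "ax": 0, "ay": 0, "az": 0},
    {"fingers": -1, "x": 0, "y": 0, "z": 0.0007, "ax": 0, "ay": 0, "az": 0},
    {"fingers": -1, "x": 0, "y": 0, "z": 0, "ax": 0, "ay": 0, "az": 0},
  ],
)

```text
clock: 41.6
tcp_pos: [0.588, 0.0624, 0.1323]
orientation: [-3.141, -0.0, -0.005]
contact_force: [-2.2, -1.0, 10.3]
grip_width: 0.024
gripper_force: 60.7
```

Emit:
arm_command(
  rows=[
    {"fingers": 0.4, "x": 0, "y": 0, "z": 0, "ax": 0, "ay": 0, "az": 0},
    {"fingers": 0.4, "x": 0, "y": 0, "z": 0, "ax": 0, "ay": 0, "az": 0},
    {"fingers": 0.4, "x": 0, "y": 0, "z": 0, "ax": 0, "ay": 0, "az": 0},
    {"fingers": 0.4, "x": 0, "y": 0, "z": 0, "ax": 0, "ay": 0, "az": 0},
    {"fingers": 0.4, "x": 0, "y": 0, "z": -0.004, "ax": 0, "ay": 0, "az": 0},
    {"fingers": 0.4, "x": 0, "y": 0, "z": -0.01, "ax": 0, "ay": 0, "az": 0},
    {"fingers": 0.4, "x": 0, "y": 0, "z": -0.02, "ax": 0, "ay": 0, "az": 0},
    {"fingers": 0.4, "x": 0, "y": 0, "z": -0.025, "ax": 0, "ay": 0, "az": 0},
    {"fingers": 0.4, "x": 0, "y": 0, "z": -0.02, "ax": 0, "ay": 0, "az": 0},
    {"fingers": 0.4, "x": 0, "y": 0, "z": -0.01, "ax": 0, "ay": 0, "az": 0},
  ],
)

```text
clock: 42.43
tcp_pos: [0.5882, 0.0627, 0.2229]
orientation: [-3.141, -0.001, -0.007]
contact_force: [0.6, -0.7, 0.3]
grip_width: 0.0596
gripper_force: 0.0
```

Emit:
arm_command(
  rows=[
    {"fingers": 0.4, "x": -0.004, "y": 0.011, "z": 0, "ax": 0, "ay": 0, "az": 0},
    {"fingers": 0.4, "x": -0.008, "y": 0.021, "z": 0, "ax": 0, "ay": 0, "az": 0},
    {"fingers": 0.4, "x": -0.011, "y": 0.031, "z": 0, "ax": 0, "ay": 0, "az": 0},
    {"fingers": 0.4, "x": -0.013, "y": 0.036, "z": 0, "ax": 0, "ay": 0, "az": 0},
    {"fingers": 0.4, "x": -0.013, "y": 0.036, "z": 0, "ax": 0, "ay": 0, "az": 0},
    {"fingers": 0.4, "x": -0.013, "y": 0.036, "z": 0, "ax": 0, "ay": 0, "az": 0},
    {"fingers": 0.4, "x": -0.013, "y": 0.036, "z": 0, "ax": 0, "ay": 0, "az": 0},
    {"fingers": 0.4, "x": -0.013, "y": 0.036, "z": 0, "ax": 0, "ay": 0, "az": 0},
    {"fingers": 0.4, "x": -0.013, "y": 0.036, "z": 0, "ax": 0, "ay": 0, "az": 0},
    {"fingers": 0.4, "x": -0.013, "y": 0.036, "z": 0, "ax": 0, "ay": 0, "az": 0},
  ],
)

```text
clock: 43.27
tcp_pos: [0.4702, -0.2548, 0.2181]
orientation: [-3.141, 0.001, 0.003]
contact_force: [1.5, 0.1, -0.8]
grip_width: 0.0597
gripper_force: 0.0
```

Emit:
arm_command(
  rows=[
    {"fingers": 0.4, "x": -0.013, "y": 0.036, "z": 0, "ax": 0, "ay": 0, "az": 0},
    {"fingers": 0.4, "x": -0.01, "y": 0.028, "z": 0, "ax": 0, "ay": 0, "az": 0},
    {"fingers": 0.4, "x": -0.006, "y": 0.019, "z": 0, "ax": 0, "ay": 0, "az": 0},
    {"fingers": 0.4, "x": -0.004, "y": 0.011, "z": 0, "ax": 0, "ay": 0, "az": 0},
    {"fingers": 0.4, "x": -0.001, "y": 0.005, "z": 0, "ax": 0, "ay": 0, "az": 0},
    {"fingers": 0.4, "x": 0, "y": 0, "z": 0, "ax": 0, "ay": 0, "az": 0},
    {"fingers": 0.4, "x": 0, "y": 0, "z": 0, "ax": 0, "ay": 0, "az": 0},
    {"fingers": 0.4, "x": 0, "y": 0, "z": 0, "ax": 0, "ay": 0, "az": 0},
    {"fingers": 0.4, "x": 0, "y": 0, "z": 0, "ax": 0, "ay": 0, "az": 0},
  ],
)

```text
clock: 44.02
tcp_pos: [0.4397, -0.3502, 0.2192]
orientation: [-3.141, -0.005, -0.0]
contact_force: [0.4, 0.3, -0.2]
grip_width: 0.0599
gripper_force: 0.0
```

```bash
python3 cmp.py b; python3 - <<'E'
from bench import r
from h import *
f=r.grab_frame("wrist");w=cloud(f)
P=w[sel(w,(.38,.5),(-.42,-.29),(.166,.184))];print("or knob",circ(P))
E
```

```text
[ 0.4397 -0.3502  0.2192] [ 0.4  0.3 -0.2]
490 [0.5577 0.0316] [0.6041 0.0673] [0.5728 0.0422 0.086 ]
500 [0.5576 0.0321] [0.6009 0.0679] [0.5729 0.0426 0.0859]
or knob [ 436.7 -351.4   13. ]
```

Blue is back within 0.5 mm. Now regrasp orange.

Emit:
arm_command(
  rows=[
    {"fingers": 0.4, "x": -0.002, "y": 0, "z": 0.005, "ax": 0, "ay": 0, "az": 0},
    {"fingers": 0.4, "x": 0, "y": 0, "z": 0.012, "ax": 0, "ay": 0, "az": 0},
    {"fingers": 0.4, "x": 0, "y": 0, "z": 0.018, "ax": 0, "ay": 0, "az": 0},
    {"fingers": 0.4, "x": 0, "y": 0, "z": 0.018, "ax": 0, "ay": 0, "az": 0},
    {"fingers": 0.4, "x": 0, "y": 0, "z": 0.014, "ax": 0, "ay": 0, "az": 0},
    {"fingers": 0.4, "x": 0, "y": 0, "z": 0.01, "ax": 0, "ay": 0, "az": 0},
    {"fingers": 0.4, "x": 0, "y": 0, "z": 0.006, "ax": 0, "ay": 0, "az": 0},
    {"fingers": 0.4, "x": 0, "y": 0, "z": 0.003, "ax": 0, "ay": 0, "az": 0},
    {"fingers": 0.4, "x": 0, "y": 0, "z": 0, "ax": 0, "ay": 0, "az": 0},
    {"fingers": 0.4, "x": 0, "y": 0, "z": 0, "ax": 0, "ay": 0, "az": 0},
  ],
)

```text
clock: 44.95
tcp_pos: [0.4372, -0.352, 0.1337]
orientation: [3.141, 0.001, 0.001]
contact_force: [-0.2, 0.7, -0.3]
grip_width: 0.0599
gripper_force: 0.0
```

Emit:
arm_command(
  rows=[
    {"fingers": -1, "x": 0, "y": 0, "z": 0, "ax": 0, "ay": 0, "az": 0},
    {"fingers": -1, "x": 0, "y": 0, "z": 0, "ax": 0, "ay": 0, "az": 0},
    {"fingers": -1, "x": 0, "y": 0, "z": 0, "ax": 0, "ay": 0, "az": 0},
    {"fingers": -1, "x": 0, "y": 0, "z": 0, "ax": 0, "ay": 0, "az": 0},
    {"fingers": -1, "x": 0, "y": 0, "z": 0, "ax": 0, "ay": 0, "az": 0},
    {"fingers": -1, "x": 0, "y": 0, "z": 0, "ax": 0, "ay": 0, "az": 0},
    {"fingers": -1, "x": 0, "y": 0, "z": 0, "ax": 0, "ay": 0, "az": 0},
  ],
)

```text
clock: 45.53
tcp_pos: [0.4373, -0.3524, 0.134]
orientation: [3.141, 0.0, 0.002]
contact_force: [-0.8, -1.1, 5.1]
grip_width: 0.0245
gripper_force: 59.1
```

Emit:
arm_command(
  rows=[
    {"fingers": -1, "x": 0, "y": 0, "z": -0.003, "ax": 0, "ay": 0, "az": 0},
    {"fingers": -1, "x": 0, "y": 0, "z": -0.007, "ax": 0, "ay": 0, "az": 0},
    {"fingers": -1, "x": 0, "y": 0, "z": -0.012, "ax": 0, "ay": 0, "az": 0},
    {"fingers": -1, "x": 0, "y": 0, "z": -0.015, "ax": 0, "ay": 0, "az": 0},
    {"fingers": -1, "x": 0, "y": 0, "z": -0.016, "ax": 0, "ay": 0, "az": 0},
    {"fingers": -1, "x": 0, "y": 0, "z": -0.016, "ax": 0, "ay": 0, "az": 0},
    {"fingers": -1, "x": 0, "y": 0, "z": -0.012, "ax": 0, "ay": 0, "az": 0},
    {"fingers": -1, "x": 0, "y": 0, "z": -0.009, "ax": 0, "ay": 0, "az": 0},
    {"fingers": -1, "x": 0, "y": 0, "z": -0.005, "ax": 0, "ay": 0, "az": 0},
    {"fingers": -1, "x": 0, "y": 0, "z": 0, "ax": 0, "ay": 0, "az": 0},
  ],
)

```text
clock: 46.37
tcp_pos: [0.437, -0.3519, 0.2289]
orientation: [3.141, 0.001, 0.001]
contact_force: [0.3, -0.1, -4.0]
grip_width: 0.0241
gripper_force: 59.2
```

Emit:
arm_command(
  rows=[
    {"fingers": -1, "x": 0.003, "y": -0.007, "z": 0, "ax": 0, "ay": 0, "az": 0},
    {"fingers": -1, "x": 0.006, "y": -0.014, "z": 0, "ax": 0, "ay": 0, "az": 0},
    {"fingers": -1, "x": 0.01, "y": -0.021, "z": 0, "ax": 0, "ay": 0, "az": 0},
    {"fingers": -1, "x": 0.011, "y": -0.024, "z": 0, "ax": 0, "ay": 0, "az": 0},
    {"fingers": -1, "x": 0.011, "y": -0.024, "z": 0, "ax": 0, "ay": 0, "az": 0},
    {"fingers": -1, "x": 0.011, "y": -0.024, "z": 0, "ax": 0, "ay": 0, "az": 0},
    {"fingers": -1, "x": 0.011, "y": -0.024, "z": 0, "ax": 0, "ay": 0, "az": 0},
    {"fingers": -1, "x": 0.011, "y": -0.024, "z": 0, "ax": 0, "ay": 0, "az": 0},
    {"fingers": -1, "x": 0.011, "y": -0.024, "z": 0, "ax": 0, "ay": 0, "az": 0},
    {"fingers": -1, "x": 0.011, "y": -0.024, "z": 0, "ax": 0, "ay": 0, "az": 0},
  ],
)

```text
clock: 47.2
tcp_pos: [0.5324, -0.1396, 0.227]
orientation: [-3.141, -0.001, 0.003]
contact_force: [-0.3, 0.6, -3.8]
grip_width: 0.0237
gripper_force: 59.3
```

Emit:
arm_command(
  rows=[
    {"fingers": -1, "x": 0.011, "y": -0.024, "z": 0, "ax": 0, "ay": 0, "az": 0},
    {"fingers": -1, "x": 0.011, "y": -0.024, "z": 0, "ax": 0, "ay": 0, "az": 0},
    {"fingers": -1, "x": 0.01, "y": -0.022, "z": 0, "ax": 0, "ay": 0, "az": 0},
    {"fingers": -1, "x": 0.008, "y": -0.018, "z": 0, "ax": 0, "ay": 0, "az": 0},
    {"fingers": -1, "x": 0.006, "y": -0.013, "z": 0, "ax": 0, "ay": 0, "az": 0},
    {"fingers": -1, "x": 0.004, "y": -0.009, "z": 0, "ax": 0, "ay": 0, "az": 0},
    {"fingers": -1, "x": 0.002, "y": -0.004, "z": 0, "ax": 0, "ay": 0, "az": 0},
    {"fingers": -1, "x": 0, "y": 0, "z": 0, "ax": 0, "ay": 0, "az": 0},
    {"fingers": -1, "x": 0, "y": 0, "z": 0, "ax": 0, "ay": 0, "az": 0},
    {"fingers": -1, "x": 0, "y": 0, "z": 0, "ax": 0, "ay": 0, "az": 0},
  ],
)

```text
clock: 48.03
tcp_pos: [0.5842, -0.0295, 0.2281]
orientation: [3.141, -0.003, -0.001]
contact_force: [0.3, 0.2, -3.9]
grip_width: 0.0238
gripper_force: 59.3
```

Lowering to just above the caddy floor, then comparing with the first picture.

Emit:
arm_command(
  rows=[
    {"fingers": -1, "x": 0, "y": 0, "z": 0.004, "ax": 0, "ay": 0, "az": 0},
    {"fingers": -1, "x": 0, "y": 0, "z": 0.01, "ax": 0, "ay": 0, "az": 0},
    {"fingers": -1, "x": 0, "y": 0, "z": 0.015, "ax": 0, "ay": 0, "az": 0},
    {"fingers": -1, "x": 0, "y": 0, "z": 0.017, "ax": 0, "ay": 0, "az": 0},
    {"fingers": -1, "x": 0, "y": 0, "z": 0.016, "ax": 0, "ay": 0, "az": 0},
    {"fingers": -1, "x": 0, "y": 0, "z": 0.014, "ax": 0, "ay": 0, "az": 0},
    {"fingers": -1, "x": 0, "y": 0, "z": 0.009, "ax": 0, "ay": 0, "az": 0},
    {"fingers": -1, "x": 0, "y": 0, "z": 0.005, "ax": 0, "ay": 0, "az": 0},
    {"fingers": -1, "x": 0, "y": 0, "z": 0.002, "ax": 0, "ay": 0, "az": 0},
    {"fingers": -1, "x": 0, "y": 0, "z": 0, "ax": 0, "ay": 0, "az": 0},
  ],
)

```text
clock: 48.87
tcp_pos: [0.5847, -0.0279, 0.136]
orientation: [3.142, 0.0, -0.0]
contact_force: [0.5, 0.4, -3.6]
grip_width: 0.0236
gripper_force: 59.3
```

Emit:
arm_command(
  rows=[
    {"fingers": -1, "x": 0, "y": 0, "z": 0, "ax": 0, "ay": 0, "az": 0},
    {"fingers": -1, "x": 0, "y": 0, "z": 0.001, "ax": 0, "ay": 0, "az": 0},
    {"fingers": -1, "x": 0, "y": 0, "z": 0, "ax": 0, "ay": 0, "az": 0},
  ],
)

```text
clock: 49.12
tcp_pos: [0.5851, -0.0277, 0.1358]
orientation: [3.142, 0.001, 0.002]
contact_force: [-0.8, -0.3, -4.9]
grip_width: 0.0242
gripper_force: 59.3
```

```bash
python3 cmp.py o
```

```text
[ 0.5851 -0.0277  0.1358] [-0.8 -0.3 -4.9]
487 [ 0.5557 -0.0597] [ 0.6377 -0.0121] [ 0.5699 -0.0458  0.0859]
462 [ 0.5561 -0.0584] [ 0.6071 -0.0124] [ 0.5712 -0.0459  0.0861]
```

Matches within about 1 mm. Touchdown.

Emit:
arm_command(
  rows=[
    {"fingers": -1, "x": 0, "y": 0, "z": 0.001, "ax": 0, "ay": 0, "az": 0},
    {"fingers": -1, "x": 0, "y": 0, "z": 0.001, "ax": 0, "ay": 0, "az": 0},
    {"fingers": -1, "x": 0, "y": 0, "z": 0.001, "ax": 0, "ay": 0, "az": 0},
    {"fingers": -1, "x": 0, "y": 0, "z": 0.0005, "ax": 0, "ay": 0, "az": 0},
    {"fingers": -1, "x": 0, "y": 0, "z": 0, "ax": 0, "ay": 0, "az": 0},
  ],
)

```text
clock: 49.58
tcp_pos: [0.585, -0.0278, 0.1321]
orientation: [3.142, 0.0, 0.001]
contact_force: [-0.5, 0.4, 0.2]
grip_width: 0.0238
gripper_force: 59.9
```

Emit:
arm_command(
  rows=[
    {"fingers": -1, "x": 0, "y": 0, "z": 0.0008, "ax": 0, "ay": 0, "az": 0},
    {"fingers": -1, "x": 0, "y": 0, "z": 0.0005, "ax": 0, "ay": 0, "az": 0},
    {"fingers": -1, "x": 0, "y": 0, "z": 0, "ax": 0, "ay": 0, "az": 0},
  ],
)

```text
clock: 49.83
tcp_pos: [0.5858, -0.0278, 0.1321]
orientation: [3.141, 0.0, 0.004]
contact_force: [-1.8, -0.5, 8.1]
grip_width: 0.024
gripper_force: 60.7
```

Emit:
arm_command(
  rows=[
    {"fingers": 0.4, "x": 0, "y": 0, "z": 0, "ax": 0, "ay": 0, "az": 0},
    {"fingers": 0.4, "x": 0, "y": 0, "z": 0, "ax": 0, "ay": 0, "az": 0},
    {"fingers": 0.4, "x": 0, "y": 0, "z": 0, "ax": 0, "ay": 0, "az": 0},
    {"fingers": 0.4, "x": 0, "y": 0, "z": 0, "ax": 0, "ay": 0, "az": 0},
    {"fingers": 0.4, "x": 0, "y": 0, "z": -0.004, "ax": 0, "ay": 0, "az": 0},
    {"fingers": 0.4, "x": 0, "y": 0, "z": -0.01, "ax": 0, "ay": 0, "az": 0},
    {"fingers": 0.4, "x": 0, "y": 0, "z": -0.02, "ax": 0, "ay": 0, "az": 0},
    {"fingers": 0.4, "x": 0, "y": 0, "z": -0.03, "ax": 0, "ay": 0, "az": 0},
    {"fingers": 0.4, "x": 0, "y": 0, "z": -0.03, "ax": 0, "ay": 0, "az": 0},
    {"fingers": 0.4, "x": 0, "y": 0, "z": -0.02, "ax": 0, "ay": 0, "az": 0},
  ],
)

```text
clock: 50.67
tcp_pos: [0.5858, -0.0276, 0.2483]
orientation: [-3.141, -0.001, -0.006]
contact_force: [1.0, -0.0, 0.6]
grip_width: 0.0601
gripper_force: 0.0
```

Emit:
arm_command(
  rows=[
    {"fingers": 0.4, "x": -0.01, "y": 0.01, "z": -0.01, "ax": 0, "ay": 0, "az": 0},
    {"fingers": 0.4, "x": -0.015, "y": 0.02, "z": 0, "ax": 0, "ay": 0, "az": 0},
    {"fingers": 0.4, "x": -0.015, "y": 0.03, "z": 0, "ax": 0, "ay": 0, "az": 0},
    {"fingers": 0.4, "x": -0.015, "y": 0.03, "z": 0, "ax": 0, "ay": 0, "az": 0},
    {"fingers": 0.4, "x": -0.01, "y": 0.03, "z": 0, "ax": 0, "ay": 0, "az": 0},
    {"fingers": 0.4, "x": 0, "y": 0.03, "z": 0, "ax": 0, "ay": 0, "az": 0},
    {"fingers": 0.4, "x": 0, "y": 0.02, "z": 0, "ax": 0, "ay": 0, "az": 0},
    {"fingers": 0.4, "x": 0, "y": 0.01, "z": 0, "ax": 0, "ay": 0, "az": 0},
    {"fingers": 0.4, "x": 0, "y": 0, "z": 0, "ax": 0, "ay": 0, "az": 0},
    {"fingers": 0.4, "x": 0, "y": 0, "z": 0, "ax": 0, "ay": 0, "az": 0},
  ],
)

```text
clock: 51.5
tcp_pos: [0.5193, -0.2071, 0.2541]
orientation: [-3.141, -0.0, 0.001]
contact_force: [0.3, 0.5, 0.5]
grip_width: 0.0599
gripper_force: 0.0
```

```bash
python3 cmp.py o; python3 cmp.py b; python3 - <<'E'
from bench import r
import cv2
from h import *
f=r.grab_frame("side");cv2.imwrite("pics/s9.png",f["frame"][:,:,::-1])
f=r.grab_frame("top");w=cloud(f)
for n,yr in(("blue",(.02,.1)),("orange",(-.07,.0))):
    P=w[sel(w,(.53,.64),yr,(.16,.185))];print(n,circ(P) if len(P) else 0)
E
```

```text
[ 0.5193 -0.2071  0.2541] [0.3 0.5 0.5]
487 [ 0.5557 -0.0597] [ 0.6377 -0.0121] [ 0.5699 -0.0458  0.0859]
434 [ 0.5559 -0.0583] [ 0.6062 -0.0118] [ 0.5704 -0.0456  0.0859]
[ 0.5197 -0.2061  0.2542] [-0.3  1.7  0.3]
490 [0.5577 0.0316] [0.6041 0.0673] [0.5728 0.0422 0.086 ]
498 [0.5579 0.0322] [0.5999 0.0725] [0.5726 0.0428 0.0864]
blue [584.4  62.3  12.7]
orange [582.3 -28.3  12.6]
```

View pics/s9.png

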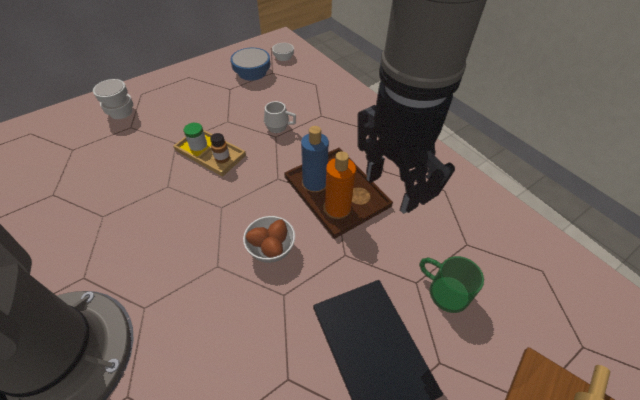

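Both canisters are back within 1 mm of where they stood: blue (315,160), orange (340,185). The tin (195,138) and bottle (219,148) stand in the tray, the bystanders haven't moved, and the arm is clear.

```bash
python3 -c "from bench import r;print(r.hand_in())"
```

```text
the job is handed in; nothing more can be done
None
```

Done and handed in at about 52 s: the tin is in the yellow compartment, the vanilla bottle in the plain one, and both canisters are back within about 1 mm of where they stood, all upright. The real fingertips sat about 37 mm higher than the stated tool geometry gives, so I set grasp heights from the cameras instead.

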